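# Zero the sensor module and hold its cover ready for the screws

### The job

Take the yellow-handled stylus from its stand, press the small red button recessed in the open sensor module all the way in with the tip for a moment, and put the stylus back upright in its stand. Then lift the blue cover plate by its black connector block and hold it level about 15 mm above the module, its three holes lined up over the three threaded holes so that screws could be dropped straight through, without touching the module with the plate. Finish while still holding the plate there, and leave the vial, the dial gauge and the blank flange where they are.

Things in the scene. Friction and masses are not known exactly. Their poses are not given: they have to be found in the camera images.
- module: Grey open-topped sensor module fixed to the bench, walls 100 (x) x 84 (y) x 45 mm high, 4 mm thick, with a low mounting foot along each long side (106 mm over the feet) and a steel stub on its +x end wall. Inside is a green deck 34 mm above the bench, and three square aluminium bosses (18 mm) rise from it to the rim, 45 mm above the bench, each with a 5 mm threaded hole. Origin at the bench under its centre, z up; turned about z in each start.
- thread_1 (a point): Mouth of the threaded hole at module (36, 28, 45) mm. The axes are those of the module.
- thread_2 (a point): Mouth of the threaded hole at module (36, -28, 45) mm.
- thread_3 (a point): Mouth of the threaded hole at module (-36, 0, 45) mm.
- button_bore (a point): Centre of the mouth of the 13 mm bore in the green deck above the button, with a white square round it, at module (0, 16, 34) mm.
- button_face (a point): Centre of the top of the red button, 10 mm across, 8 mm below the deck (26 mm above the bench) when not pressed; fingers do not fit in.
- zero_button (a joint): Travel of the red button straight down: 0 is out, 0.005 m is fully in. A spring returns it: it starts to move at 1.5 N and is fully in at 4.5 N.
- stand: Grey block 52 x 52 x 50 mm on a thin 60 mm foot pad, fixed to the bench, with an upright 14 mm hole through its middle in which the stylus stands. Origin at the bench under its centre.
- stand_mouth (a point): Centre of the mouth of that hole, 50 mm above the bench.
- stylus: Stylus, 102 mm long, 50 g, standing upright: steel shaft 6 mm across from the tip to 42 mm, black collar 26 mm across from 42 to 46 mm, yellow round handle 16 mm across from 46 to 102 mm. Origin at the tip, z along it up to the handle. In the stand the collar rests on the block's top, the tip is 8 mm and the handle's end 110 mm above the bench.
- stylus_tip (a point): The tip (lower end) of the stylus.
- cover: Loose blue-painted cover plate 100 (x) x 84 (y) x 5 mm, about 220 g, lying on the bench with three 12 mm through holes in the same pattern as the module's threads, and a black connector block at its centre, 40 mm along x, 24 mm along y, from 5 to 45 mm above the underside: grip it across the 24 mm. Origin at the centre of the underside, z up. Its turn about z is never more than 1 rad from the module's.
- hole_1 (a point): Centre of the hole at cover (36, 28, 0) mm, on the underside; belongs over thread_1.
- hole_2 (a point): Centre of the hole at cover (36, -28, 0) mm, on the underside; belongs over thread_2.
- hole_3 (a point): Centre of the hole at cover (-36, 0, 0) mm, on the underside; belongs over thread_3.
- vial: Small glass vial with a blue cap, 28 mm across, 66 mm high, behind the module; leave it alone. Origin at its foot.
- gauge: Small round dial gauge lying on its back, face up, with a brass stub, 67 x 50 x 27 mm, near the front of the bench; leave it alone. Origin at its underside.
- flange: Light grey blank flange disc, 40 mm across, 10 mm high; leave it alone. Origin at its underside.
There are look-alikes about, which are no part of the job. There is more than one size of the stylus; the job needs the larger.

How it is judged:
By the outcome, as a careful person would: the job done as asked, in the order asked, and still so for the second after the job is handed in, while the arm keeps its last pose, push and grip.
It also fails if it takes over 58 s, if anything falls off the work surface, if the arm or the gripper's body presses on something with over 40 N, if the wrist force passes 120 N, or if a joint passes its speed limit or range.

### The arm

A 6-joint arm with a two-finger parallel gripper is mounted at the origin on a cart in front of the work surface, level with it; the furniture and walls round the work are solid. World frame = base frame: x ahead of the robot, y to its left, z up, the work surface at z = 0. Lengths are in m, angles in rad, forces in N, time in s.
With the tool pointing down it reaches from about 0.25 to 0.725 m from the base axis. Payload 4 kg.
Tool frame: the origin (TCP) lies at the very end of the fingers, on their centre line; the grasp point (between the pads) lies 19 mm behind it; x points along the fingers, y is the direction in which the jaws open and shut, and the axes are right-handed (so a half turn about x gives the same grasp; the last joint's range is limited). The gripper opens to 85 mm and grips with 20 to 120 N. Pads are 22 mm wide; open, the fingers measure 114 mm over their backs; the gripper's body (76 mm by 85 mm) begins 54 mm behind the grasp point. The pads swing forward as they close: fully open they stand 13 mm farther back than shut.
Start: joints at [-1.291, 0.241, 0.005, 1.335, 0, 1.571], TCP at [0.138, -0.481, 0.231] pointing down, gripper open.
Joint ranges: [-2.72, 2.72], [-1.05, 1.87], [-1.09, 1.28], [-1.99, 2.15], [-1.42, 1.44], [-3.14, 3.14]. Speed limits (rad/s): [2.79, 2.79, 3.14, 3.14, 3.14, 3.14].

### API

Orientations are given as a unit quaternion [x, y, z, w].
In Python, from workcell import get_obs, camera, job_done gives the robot as it stands. The module is installed in compiled form; this text tells all that it offers.
- The arm moves only by the tool arm_command, never from a script. Its argument "motion" is a list of rows, each an object of numbers: "x", "y", "z": the shift along the tool's x, y, z in m; "roll": the turn about the tool's x in rad; "fingers": the opening, from 0 (shut) to 1 (fully open). A call has 1 to 20 rows; each row shifts and turns the pose as measured when the row begins, along the tool's axes as they then stand; what a row does not reach is not made up. A row lasts 1/12 s, in which the tool goes at most 41.7 mm and 7.16 degrees, less where a joint would pass 70% of its speed; a pose out of reach is approached as far as the arm can. A call is refused whole if a number of a shift passes 0.0417 or a number of a turn 0.125, either way. A call with a gripper value outside its range is refused whole. The fingers move at their own pace and stop on an object; the grip force is fixed at half the most. Time passes only in rows, so rows that do not move let the fingers close. It gives the time, the measured TCP pose, the force and the opening at its end, in the units of the state.
- get_obs(): the state, without advancing time (a new reading comes with each control period).
- camera(name): name is "scene" or "side" or "wrist"; returns a dict with "frame" (480x640x3 uint8, red, green, blue), "intrinsics" (3x3 intrinsics, pixels), "rvec" (rotation vector, rad) and "tvec" (3), from world to camera coordinates, as OpenCV has them. Camera axes: x right, y down, z forward; pixel columns grow to the right and rows downward; lengths in m; the calibration is good to about 2 mm. A picture is of the moment at which its call begins. There is no depth.
- job_done(): hands the job in, once; it reports no verdict.
The state is a dict: "clock": time; "joint_pos": joint angles; "joint_vel": joint speeds; "tau": joint torques, N m; "eef_pos": TCP position; "tool_rot": TCP orientation; "ft_force": force on the tool from outside, world axes, zero at the start; "ft_torque": the same for the moment, N m; "grip_width": finger opening in m.
Only numpy, scipy, OpenCV 4.12 (cv2) and the standard library are available. Lean on these libraries where they do the work, as an engineer would, in place of code of your own. Each camera call takes 0.05 s, during which the arm holds its last target.

## Working session

There is one attempt and no reset: what is moved stays moved. The work goes in short steps, Python scripts to look and compute and a tool call to move; the robot and the scene stay as the last step left them, time stands still between calls to the robot, and variables do not carry over. Pictures are saved under pics/ and viewed, and the job is handed in when it is done.

Besides the shell and the picture viewer there is one more tool, called after "Request:" by a JSON object that holds its "fn" and its "kwargs". arm_command: Moves the arm, as the interface text tells. Its arguments: {"type":"object","properties":{"motion":{"type":"array","items":{"type":"object","properties":{"x":{"type":"number"},"y":{"type":"number"},"z":{"type":"number"},"roll":{"type":"number"},"fingers":{"type":"number"}}}}},"required":["motion"]}

```bash
mkdir -p pics; ls; cat > h.py <<'E'
import numpy as np, cv2
from workcell import get_obs, camera, job_done
def snap(name,fn):
    c=camera(name); cv2.imwrite(f'pics/{fn}.png',c['frame'][:,:,::-1]); np.savez(f'pics/{fn}.npz',**{k:np.array(c[k]) for k in ('frame','intrinsics','rvec','tvec')}); return c
def load(fn): return dict(np.load(f'pics/{fn}.npz'))
def ray(c,uv):
    R,_=cv2.Rodrigues(np.array(c['rvec'],float)); t=np.array(c['tvec'],float).ravel()
    K=np.array(c['intrinsics']); d=R.T@np.linalg.inv(K)@np.array([uv[0],uv[1],1.]); o=-R.T@t
    return o,d/np.linalg.norm(d)
def onz(c,uv,z):
    o,d=ray(c,uv); return o+d*(z-o[2])/d[2]
def proj(c,P):
    p,_=cv2.projectPoints(np.array(P,float).reshape(-1,3),np.array(c['rvec'],float),np.array(c['tvec'],float),np.array(c['intrinsics'],float),None); return p.reshape(-1,2)
E
python3 - <<'E'
from h import *
for n in ('scene','side','wrist'):
    c=snap(n,n+'0'); print(n,c['intrinsics'],ray(c,(320,240)))
o=get_obs(); print(o)
E
```

```text
pics
scene [[508.54350078   0.         318.92145758]
 [  0.         508.54350078 234.16949458]
 [  0.           0.           1.        ]] (array([-0.05675121,  0.88700354,  0.52299711]), array([ 0.57760402, -0.65067906, -0.49294052]))
side [[614.62809215   0.         323.01208705]
 [  0.         614.62809215 232.80626297]
 [  0.           0.           1.        ]] (array([0.46983313, 1.09551171, 0.47794106]), array([ 0.06026351, -0.88979882, -0.45235646]))
wrist [[389.51683059   0.         313.50689542]
 [  0.         389.51683059 243.46034117]
 [  0.           0.           1.        ]] (array([ 0.21908361, -0.45646903,  0.37334613]), array([-0.29962166, -0.10036292, -0.94876454]))
{'clock': 0.15, 'joint_pos': array([-1.29098495e+00,  2.41219627e-01,  4.06798775e-03,  1.33520898e+00,
       -9.35495096e-06,  1.57078481e+00]), 'joint_vel': array([-0.0008065 , -0.00140819,  0.00248666,  0.00015219, -0.00078442,
        0.00060959]), 'tau': array([ 3.84049445e-04, -3.72635436e+01,  2.52638805e+01,  1.24176734e-02,
        1.83109148e-05, -5.36931523e-06]), 'eef_pos': array([ 0.13795578, -0.48010678,  0.2306407 ]), 'tool_rot': array([-0.70011657, -0.09915704,  0.70027736, -0.09806265]), 'ft_force': array([ 0.0437205 ,  0.12519538, -0.80766714]), 'ft_torque': array([-0.00980308,  0.00583414,  0.00100406]), 'grip_width': 0.08548094386673975}
```

View pics/scene0.png

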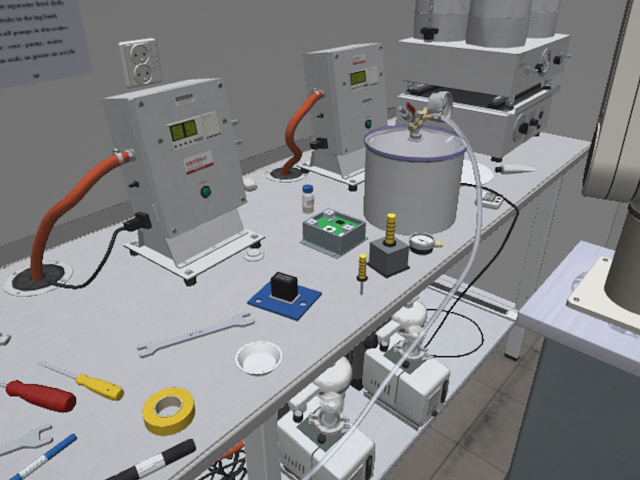

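View pics/side0.png

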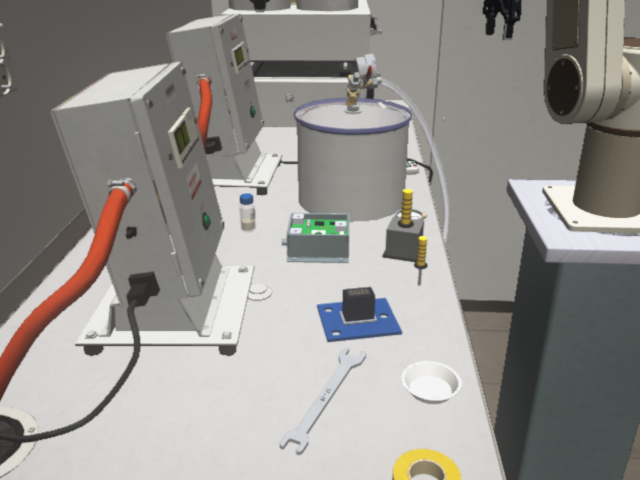

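View pics/wrist0.png

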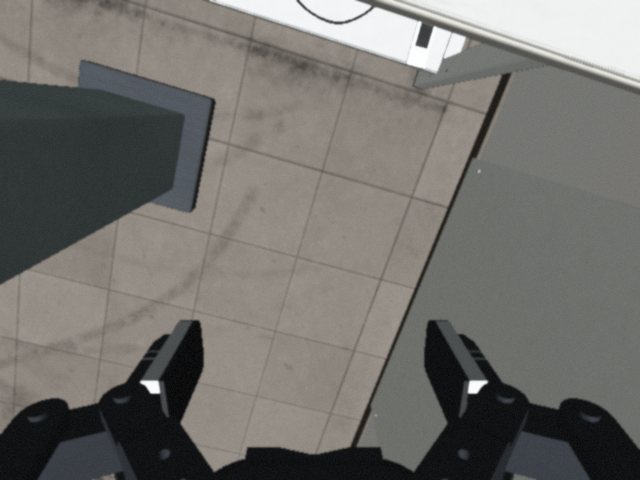

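The scene view shows the large stylus in its stand at (391,228) and a smaller stylus at (362,267). The module is at (334,230), the cover at (285,297), the vial at (308,198), the gauge at (422,242) and the flange at (254,253). Next I'll look at close crops and measure.

```bash
python3 - <<'E'
from h import *
a=load('scene0'); b=load('side0')
A=cv2.resize(a['frame'][180:325,240:440,::-1],(800,580),interpolation=cv2.INTER_CUBIC); cv2.imwrite('pics/sc_crop.png',A)
B=cv2.resize(b['frame'][180:345,230:445,::-1],(782,600),interpolation=cv2.INTER_CUBIC); cv2.imwrite('pics/si_crop.png',B)
E
```

```text
(no output)
```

View pics/sc_crop.png

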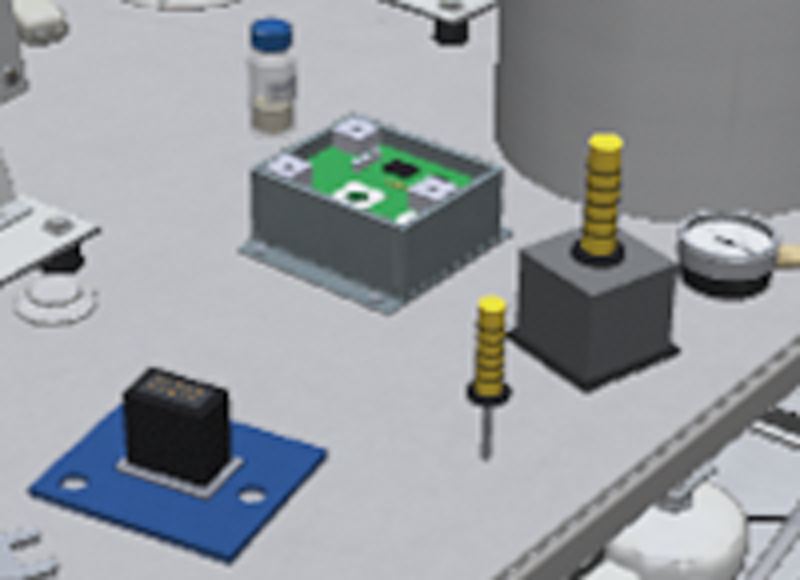

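View pics/si_crop.png

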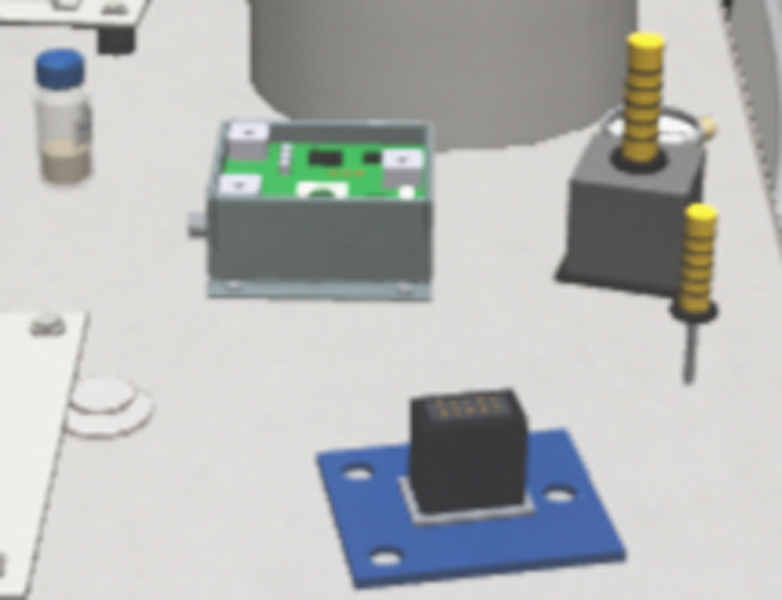

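Choice: the large stylus stands in the grey block (scene crop 605,200). The look-alike is the thin small one beside it (crop 490,345). The button bore is in the white square at scene crop (358,196). Next, the measurements.

```bash
cat >> h.py <<'E'
def tri(c1,p1,c2,p2):
    o1,d1=ray(c1,p1);o2,d2=ray(c2,p2)
    A=np.stack([d1,-d2],1); s=np.linalg.lstsq(A,o2-o1,rcond=None)[0]
    q1=o1+d1*s[0];q2=o2+d2*s[1]; return (q1+q2)/2,np.linalg.norm(q1-q2)
E
python3 - <<'E'
from h import *
np.set_printoptions(precision=4,suppress=True)
a=load('scene0'); b=load('side0')
S=lambda x,y:(240+x/4-.375,180+y/4-.375)
D=lambda x,y:(230+x/3.637-.36,180+y/3.637-.36)
def both(n,s,d,z):
    p=onz(a,S(*s),z); q=onz(b,D(*d),z); t,g=tri(a,S(*s),b,D(*d)); print(n,p[:2],q[:2],'tri',t,'gap',g)
both('styl top',(605,141),(646,41),.110)
both('small top',(492,304),(702,212),.08)
both('small bottom',(486,457),(689,380),.0)
both('boss near sc-left',(289,166),(239,184),.045)
both('boss far',(356,129),(248,131),.045)
both('boss right',(434,187),(403,158),.045)
both('white sq',(358,196),(322,194),.034)
both('conn top',(177,390),(469,404),.045)
both('hole a',(74,484),(386,555),.005)
both('hole b',(252,495),(559,493),.005)
print('hole c side',onz(b,D(358,471),.005))
both('vial cap',(272,33),(61,62),.066)
both('gauge',(728,240),(655,127),.027)
both('flange',(55,300),(102,405),.01)
both('stand L corner',(519,255),(571,182),.05)
both('stand R corner',(677,263),(705,143),.05)
print('front corner',onz(a,S(597,294),.05),'side',onz(b,D(690,200),.05))
E
```

```text
styl top [0.3914 0.1894] [0.3931 0.1944] tri [0.3927 0.1874 0.108 ] gap 0.0015406203861597172
small top [0.3733 0.2953] [0.3758 0.2982] tri [0.3752 0.2927 0.0776] gap 0.0006964597386722998
small bottom [0.3747 0.2932] [0.3753 0.2937] tri [ 0.3752  0.2925 -0.0006] gap 8.484060915101565e-05
boss near sc-left [0.5676 0.2083] [0.5693 0.2114] tri [0.5701 0.2057 0.0427] gap 0.0008477766026555618
boss far [0.5693 0.1537] [0.5708 0.1552] tri [0.5712 0.1515 0.0434] gap 0.00023455068241419672
boss right [0.4974 0.1778] [0.4979 0.1806] tri [0.4981 0.1769 0.0438] gap 0.0010638664180926862
white sq [0.5332 0.1943] [0.5336 0.1971] tri [0.534  0.1935 0.0328] gap 0.0011063758520798693
conn top [0.4653 0.3914] [0.4662 0.3908] tri [0.4662 0.3905 0.0445] gap 0.0005585850162642691
hole a [0.4912 0.4298] [0.4949 0.4308] tri [0.495  0.4266 0.0017] gap 0.0005497212976483687
hole b [0.4285 0.3856] [0.4316 0.3875] tri [0.4313 0.3827 0.0019] gap 0.00011861843128431949
hole c side [0.5079 0.3767 0.005 ]
vial cap [0.6556 0.1251] [0.6621 0.1273] tri [0.6644 0.1156 0.0607] gap 0.0006257553665099519
gauge [0.3736 0.0997] [0.3782 0.1009] tri [0.3774 0.0928 0.023 ] gap 0.0006043291635102688
flange [0.6043 0.3383] [0.6116 0.3426] tri [0.6139 0.3303 0.0025] gap 0.0001514118528074014
stand L corner [0.4195 0.212 ] [0.4233 0.2118] tri [0.423  0.2071 0.0472] gap 0.0010293016805551739
stand R corner [0.36   0.1703] [0.3614 0.168 ] tri [0.3612 0.1681 0.0493] gap 0.0013172537461314138
front corner [0.372  0.2174 0.05  ] side [0.3728 0.2268 0.05  ]
```

```bash
python3 - <<'E'
from h import *
np.set_printoptions(precision=4,suppress=True)
a=load('scene0'); b=load('side0')
print('base',onz(a,(413,229),0),onz(b,(350,214),0))
t,g=tri(a,(414.5,141),b,(353,116));print('rim c',t,g)
for p in [(364,138),(465,142)]: print(onz(a,p,t[2]))
for p in [(296,112),(411,115)]: print(onz(b,p,t[2]))
t,g=tri(a,(438,105),b,(368,68));print('valve/gauge',t,g)
for n,p,q in [('hose',(475,170),(423,130)),('hose2',(479,190),(432,153))]: print(n,tri(a,p,b,q))
print('hose meets z', [onz(a,(477,220),z) for z in (0,.1)],[onz(b,(445,220),z) for z in (0,.1)])
A=cv2.resize(a['frame'][80:280,350:550,::-1],(600,600),interpolation=cv2.INTER_CUBIC); cv2.imwrite('pics/sc_crop2.png',A)
B=cv2.resize(b['frame'][40:260,290:510,::-1],(600,600),interpolation=cv2.INTER_CUBIC); cv2.imwrite('pics/si_crop2.png',B)
E
```

```text
base [0.4358 0.0287 0.    ] [0.4843 0.0448 0.    ]
rim c [ 0.4834 -0.0258  0.1706] 0.005285095959525092
[0.5821 0.0208 0.1706]
[ 0.4027 -0.0968  0.1706]
[ 0.5905 -0.0386  0.1706]
[ 0.3758 -0.0281  0.1706]
valve/gauge [ 0.4571 -0.0626  0.2478] 0.0015480824331260885
hose (array([ 0.3498, -0.0472,  0.1362]), np.float64(0.0008863789161186201))
hose2 (array([ 0.3312, -0.039 ,  0.0967]), np.float64(0.005182449787450185))
hose meets z [array([ 0.3509, -0.1008,  0.    ]), array([0.273 , 0.0881, 0.1   ])] [array([0.3098, 0.0621, 0.    ]), array([0.3433, 0.2783, 0.1   ])]
```

View pics/sc_crop2.png

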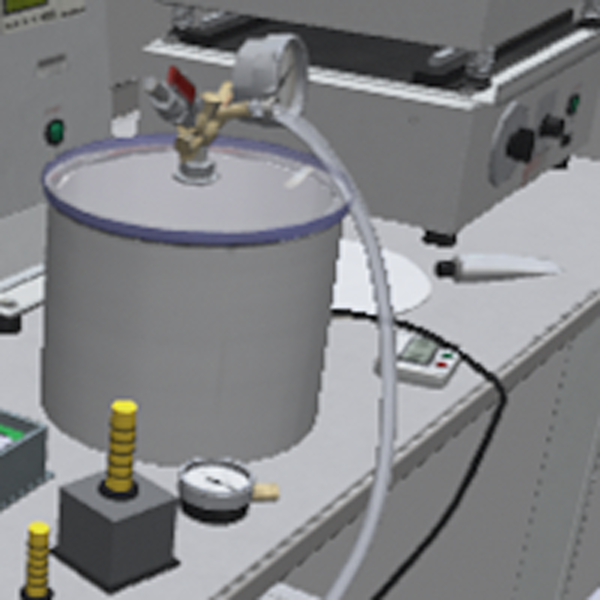

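View pics/si_crop2.png

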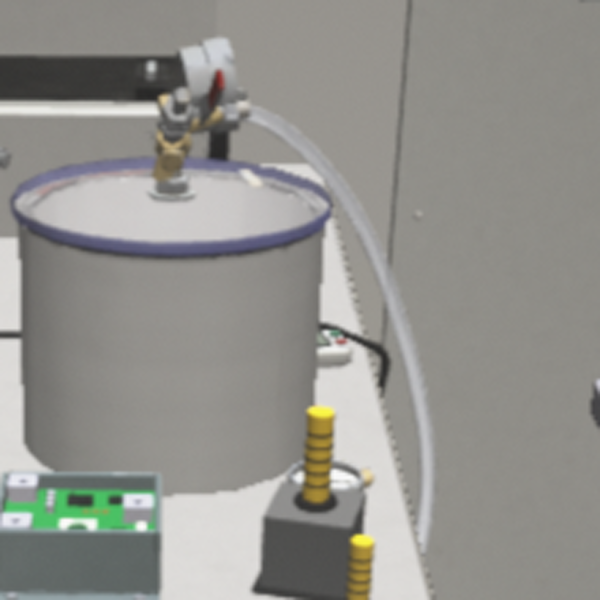

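```bash
cat >> h.py <<'E'
from scipy.spatial.transform import Rotation as Rn
def pose():
    o=get_obs(); return np.array(o['eef_pos']),Rn.from_quat(o['tool_rot']).as_matrix(),o
def plan(target,p=None,R=None):
    if p is None: p,R,_=pose()
    return R.T@(np.array(target)-p)
def status():
    p,R,o=pose(); print('t',o['clock'],'p',p.round(4),'q',np.round(o['joint_pos'],3),'F',np.round(o['ft_force'],2),'w',round(o['grip_width'],4))
    print('jaw yaw',np.arctan2(R[1,1],R[0,1]).round(4),'tool z',R[:,2].round(4),'tool x',R[:,0].round(4)); return p,R,o
E
python3 - <<'E'
from h import *
np.set_printoptions(precision=4,suppress=True)
p,R,o=status(); print(R)
print(plan([.138,-.48,.33]),plan([.392,.19,.33])-plan([.138,-.48,.33]))
E
```

```text
t 0.15 p [ 0.138  -0.4801  0.2306] q [-1.291  0.241  0.004  1.335 -0.     1.571] F [ 0.04  0.13 -0.81] w 0.0855
jaw yaw -1.291 tool z [-0.9611 -0.2762  0.    ] tool x [-0.0004  0.0015 -1.    ]
[[-0.0004  0.2762 -0.9611]
 [ 0.0015 -0.9611 -0.2762]
 [-1.     -0.0016  0.    ]]
[-0.0994 -0.0002 -0.0001] [ 0.0009 -0.5738 -0.4292]
```

Request:
{"fn": "arm_command", "kwargs": {"motion": [{"x": -0.01,"roll": -0.125,"fingers": 1},{"x": -0.01,"roll": -0.125},{"x": -0.01,"roll": -0.125},{"x": -0.01,"roll": -0.125},{"x": -0.01,"roll": -0.125},{"x": -0.01,"roll": -0.125},{"x": -0.01,"roll": -0.125},{"x": -0.01,"roll": -0.125},{"x": -0.01,"roll": -0.125},{"x": -0.01,"roll": -0.125},{"roll": -0.125},{"roll": -0.125},{"roll": -0.125},{"roll": -0.125},{"roll": -0.125},{"roll": -0.125},{"roll": -0.125},{"roll": -0.125},{"roll": -0.125},{"roll": -0.125}]}}

```text
schema error: expected keys x, y, z, roll, fingers
```

Request:
{"fn": "arm_command", "kwargs": {"motion": [{"x": -0.01,"y": 0,"z": 0,"roll": -0.125,"fingers": 1},{"x": -0.01,"y": 0,"z": 0,"roll": -0.125,"fingers": 1},{"x": -0.01,"y": 0,"z": 0,"roll": -0.125,"fingers": 1},{"x": -0.01,"y": 0,"z": 0,"roll": -0.125,"fingers": 1},{"x": -0.01,"y": 0,"z": 0,"roll": -0.125,"fingers": 1},{"x": -0.01,"y": 0,"z": 0,"roll": -0.125,"fingers": 1},{"x": -0.01,"y": 0,"z": 0,"roll": -0.125,"fingers": 1},{"x": -0.01,"y": 0,"z": 0,"roll": -0.125,"fingers": 1},{"x": -0.01,"y": 0,"z": 0,"roll": -0.125,"fingers": 1},{"x": -0.01,"y": 0,"z": 0,"roll": -0.125,"fingers": 1},{"x": 0,"y": 0,"z": 0,"roll": -0.125,"fingers": 1},{"x": 0,"y": 0,"z": 0,"roll": -0.125,"fingers": 1},{"x": 0,"y": 0,"z": 0,"roll": -0.125,"fingers": 1},{"x": 0,"y": 0,"z": 0,"roll": -0.125,"fingers": 1},{"x": 0,"y": 0,"z": 0,"roll": -0.125,"fingers": 1},{"x": 0,"y": 0,"z": 0,"roll": -0.125,"fingers": 1},{"x": 0,"y": 0,"z": 0,"roll": -0.125,"fingers": 1},{"x": 0,"y": 0,"z": 0,"roll": -0.125,"fingers": 1},{"x": 0,"y": 0,"z": 0,"roll": -0.125,"fingers": 1},{"x": 0,"y": 0,"z": 0,"roll": -0.125,"fingers": 1}]}}

```text
clock: 1.82
eef_pos: [0.1368, -0.4762, 0.3273]
tool_rot: [0.132, 0.699, -0.119, 0.693]
ft_force: [-1.2, 0.1, -0.7]
grip_width: 0.0852
```

```bash
python3 - <<'E'
from h import *
p,R,o=status(); print(plan([.392,.19,.33]))
E
```

```text
t 1.8167 p [ 0.1368 -0.4762  0.3273] q [-1.291  0.23   0.238  1.599  0.    -0.935] F [-1.19  0.1  -0.72] w 0.0852
jaw yaw 1.2149 tool z [ 0.9373 -0.3483 -0.0121] tool x [-0.0056  0.0196 -0.9998]
[0.00900293 0.7132772  0.00717961]
```

Request:
{"fn": "arm_command", "kwargs": {"motion": [{"x": 0,"y": 0.038,"z": 0,"roll": -0.04,"fingers": 1},{"x": 0,"y": 0.038,"z": -0.001,"roll": -0.04,"fingers": 1},{"x": 0,"y": 0.038,"z": -0.003,"roll": -0.04,"fingers": 1},{"x": 0,"y": 0.038,"z": -0.004,"roll": -0.04,"fingers": 1},{"x": 0,"y": 0.038,"z": -0.006,"roll": -0.04,"fingers": 1},{"x": 0,"y": 0.037,"z": -0.007,"roll": -0.04,"fingers": 1},{"x": 0,"y": 0.037,"z": -0.009,"roll": -0.04,"fingers": 1},{"x": 0,"y": 0.037,"z": -0.01,"roll": -0.04,"fingers": 1},{"x": 0,"y": 0.036,"z": -0.012,"roll": -0.04,"fingers": 1},{"x": 0,"y": 0.036,"z": -0.013,"roll": -0.04,"fingers": 1},{"x": 0,"y": 0.035,"z": -0.015,"roll": 0,"fingers": 1},{"x": 0,"y": 0.035,"z": -0.015,"roll": 0,"fingers": 1},{"x": 0,"y": 0.035,"z": -0.015,"roll": 0,"fingers": 1},{"x": 0,"y": 0.035,"z": -0.015,"roll": 0,"fingers": 1}]}}

```text
clock: 2.98
eef_pos: [0.0862, 0.0058, 0.3313]
tool_rot: [-0.007, 0.708, 0.03, 0.706]
ft_force: [1.1, 0.7, 0.1]
grip_width: 0.0854
```

```bash
python3 - <<'E'
from h import *
p,R,o=status(); print(plan([.392,.19,.25]))
E
```

```text
t 2.9833 p [0.0862 0.0058 0.3313] q [-0.043 -0.631 -0.401  1.807  0.031 -0.096] F [1.14 0.73 0.09] w 0.0854
jaw yaw 1.6234 tool z [ 0.9986  0.0527 -0.0025] tool x [-0.0041  0.0316 -0.9995]
[0.08583257 0.16516625 0.31524215]
```

Request:
{"fn": "arm_command", "kwargs": {"motion": [{"x": 0,"y": 0.0165,"z": 0.032,"roll": 0,"fingers": 1},{"x": 0.005,"y": 0.0165,"z": 0.032,"roll": 0,"fingers": 1},{"x": 0.01,"y": 0.0165,"z": 0.032,"roll": 0,"fingers": 1},{"x": 0.01,"y": 0.0165,"z": 0.032,"roll": 0,"fingers": 1},{"x": 0.01,"y": 0.0165,"z": 0.032,"roll": 0,"fingers": 1},{"x": 0.01,"y": 0.0165,"z": 0.032,"roll": 0,"fingers": 1},{"x": 0.01,"y": 0.0165,"z": 0.032,"roll": 0,"fingers": 1},{"x": 0.01,"y": 0.0165,"z": 0.032,"roll": 0,"fingers": 1},{"x": 0.01,"y": 0.0165,"z": 0.032,"roll": 0,"fingers": 1},{"x": 0.01,"y": 0.0165,"z": 0.03,"roll": 0,"fingers": 1},{"x": 0,"y": 0,"z": 0,"roll": 0,"fingers": 1},{"x": 0,"y": 0,"z": 0,"roll": 0,"fingers": 1}]}}

```text
clock: 3.98
eef_pos: [0.4011, 0.2082, 0.2489]
tool_rot: [-0.015, 0.703, 0.037, 0.71]
ft_force: [-1.2, -0.2, 0.1]
grip_width: 0.0852
```

```bash
python3 - <<'E'
from h import *
p,R,o=status(); print(plan([.392,.19,.25]))
snap('wrist','w1')
E
```

```text
t 3.9833 p [0.4011 0.2082 0.2489] q [ 0.463  0.119 -0.099  1.329  0.024  0.39 ] F [-1.2  -0.23  0.06] w 0.0852
jaw yaw 1.6444 tool z [0.9972 0.0732 0.0123] tool x [ 0.0101  0.0315 -0.9995]
[-0.00180015 -0.01742054 -0.0103846 ]
```

View pics/w1.png

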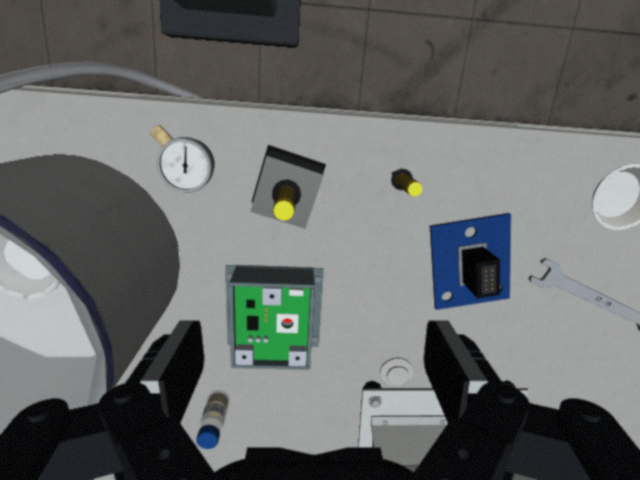

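The wrist view shows the stylus handle end at (284,211), the small stylus at (414,188), the module's white square at (288,323), its bosses at (272,296), (245,357) and (297,358), and the cover holes at (469,232), (447,296) and one hidden behind the block. I'll refine the positions from these.

```bash
python3 - <<'E'
from h import *
np.set_printoptions(precision=4,suppress=True)
c=load('w1'); I=cv2.resize(c['frame'][220:380,210:520,::-1],(800,413),interpolation=cv2.INTER_CUBIC); cv2.imwrite('pics/w1c.png',I)
for n,p,z in [('styl',(284,211),.11),('t3',(272,296.5),.045),('t2',(245,357),.045),('t1',(297.5,358.5),.045),('btn',(288,323),.034),('h3',(469,231.5),.005),('ha',(447,296),.005),('conn',(485,272),.045),('small',(414,188),.08)]: print(n,onz(c,p,z))
E
```

```text
styl [0.3921 0.1907 0.11  ]
t3 [0.4974 0.1813 0.045 ]
t2 [0.5696 0.1558 0.045 ]
t1 [0.5687 0.2107 0.045 ]
btn [0.5331 0.1986 0.034 ]
h3 [0.4301 0.3833 0.005 ]
ha [0.5067 0.3743 0.005 ]
conn [0.4587 0.3888 0.045 ]
small [0.3741 0.2943 0.08  ]
```

View pics/w1c.png

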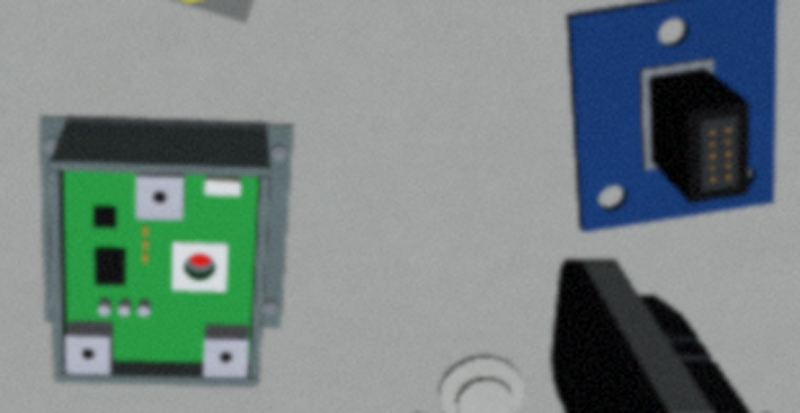

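```bash
python3 - <<'E'
from h import *
p,R,o=status(); print(plan([.392,.191,.12]),plan([.392,.191,.062]))
E
```

```text
t 4.0333 p [0.4009 0.2081 0.2487] q [ 0.463  0.119 -0.1    1.329  0.024  0.39 ] F [-0.56  0.54 -1.27] w 0.0854
jaw yaw 1.6443 tool z [0.9972 0.073  0.0127] tool x [ 0.0104  0.0317 -0.9994]
[ 0.12798078 -0.02033335 -0.01178003] [ 0.18594843 -0.02212578 -0.01251395]
```

Request:
{"fn": "arm_command", "kwargs": {"motion": [{"x": 0.01,"y": -0.007,"z": -0.004,"roll": 0,"fingers": 1},{"x": 0.02,"y": -0.007,"z": -0.004,"roll": 0,"fingers": 1},{"x": 0.02,"y": -0.006,"z": -0.004,"roll": 0,"fingers": 1},{"x": 0.02,"y": 0,"z": 0,"roll": 0,"fingers": 1},{"x": 0.02,"y": 0,"z": 0,"roll": 0,"fingers": 1},{"x": 0.02,"y": 0,"z": 0,"roll": 0,"fingers": 1},{"x": 0.018,"y": 0,"z": 0,"roll": 0,"fingers": 1},{"x": 0,"y": 0,"z": 0,"roll": 0,"fingers": 1}]}}

```text
clock: 4.7
eef_pos: [0.3869, 0.1869, 0.1228]
tool_rot: [-0.012, 0.698, 0.038, 0.715]
ft_force: [-0.7, -0.9, 0.0]
grip_width: 0.0854
```

```bash
python3 - <<'E'
from h import *
p,R,o=status(); print(plan([.392,.191,.062]))
c=snap('wrist','w2'); print(proj(c,[[.392,.191,.11]]))
E
```

```text
t 4.7 p [0.3869 0.1869 0.1228] q [ 0.433  0.161 -0.396  0.979  0.024  0.362] F [-0.71 -0.87  0.03] w 0.0854
jaw yaw 1.6421 tool z [0.9972 0.0704 0.0239] tool x [ 0.0214  0.0365 -0.9991]
[0.06102496 0.00164624 0.0038749 ]
[[319.30501645 315.70907999]]
```

View pics/w2.png

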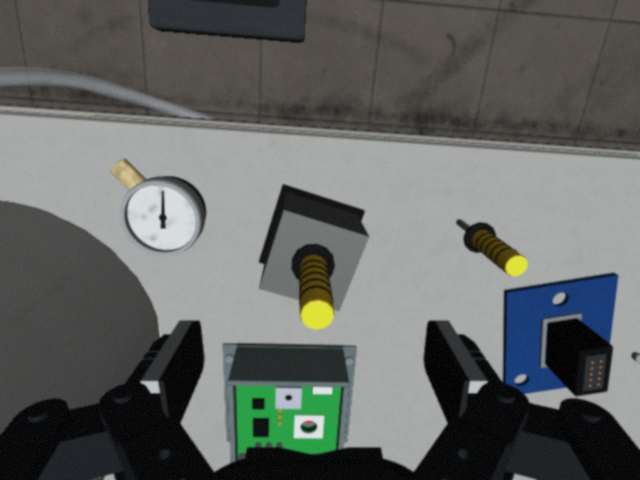

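Request:
{"fn": "arm_command", "kwargs": {"motion": [{"x": 0.012,"y": 0.001,"z": 0.002,"roll": 0,"fingers": 1},{"x": 0.012,"y": 0.001,"z": 0.002,"roll": 0,"fingers": 1},{"x": 0.012,"y": 0,"z": 0,"roll": 0,"fingers": 1},{"x": 0.012,"y": 0,"z": 0,"roll": 0,"fingers": 1},{"x": 0.013,"y": 0,"z": 0,"roll": 0,"fingers": 1},{"x": 0,"y": 0,"z": 0,"roll": 0,"fingers": 1}]}}

```text
clock: 5.25
eef_pos: [0.3982, 0.1932, 0.0743]
tool_rot: [-0.009, 0.691, 0.04, 0.722]
ft_force: [-1.5, 0.1, -0.2]
grip_width: 0.0854
```

```bash
python3 - <<'E'
from h import *
p,R,o=status(); print(plan([.392,.191,.062]))
c=snap('wrist','w3'); snap('side','s3')
E
```

```text
t 5.25 p [0.3982 0.1932 0.0743] q [ 0.436  0.229 -0.459  0.825  0.024  0.367] F [-1.52  0.15 -0.24] w 0.0854
jaw yaw 1.6414 tool z [0.9967 0.0685 0.0446] tool x [ 0.0415  0.0456 -0.9981]
[ 0.01196468 -0.00233398 -0.00683823]
```

View pics/s3.png

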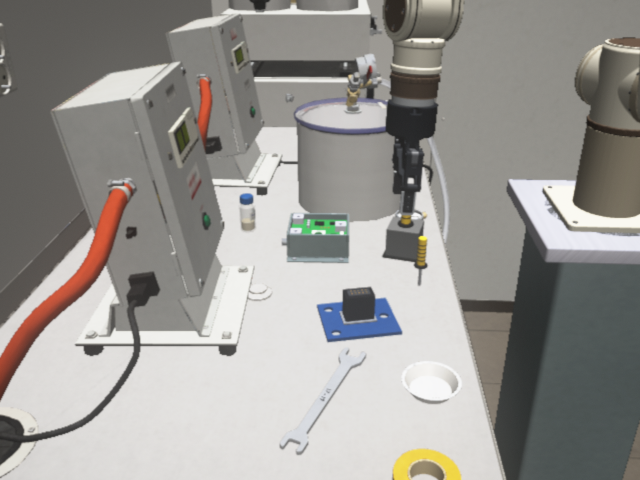

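Request:
{"fn": "arm_command", "kwargs": {"motion": [{"x": 0,"y": 0,"z": 0,"roll": 0,"fingers": 1},{"x": 0,"y": 0,"z": 0,"roll": 0,"fingers": 1},{"x": 0,"y": 0,"z": 0,"roll": 0,"fingers": 1},{"x": 0,"y": 0,"z": 0,"roll": 0,"fingers": 1}]}}

```text
clock: 5.68
eef_pos: [0.4022, 0.195, 0.081]
tool_rot: [-0.007, 0.687, 0.042, 0.725]
ft_force: [0.3, 0.2, -0.0]
grip_width: 0.0854
```

```bash
python3 - <<'E'
from h import *
p,R,o=status(); print(plan([.392,.191,.062]))
E
```

```text
t 5.6833 p [0.4022 0.195  0.081 ] q [ 0.435  0.22  -0.451  0.831  0.024  0.366] F [ 0.25  0.22 -0.04] w 0.0854
jaw yaw 1.6416 tool z [0.9962 0.0681 0.0552] tool x [ 0.0518  0.0504 -0.9974]
[ 0.01821465 -0.00412364 -0.01149822]
```

Request:
{"fn": "arm_command", "kwargs": {"motion": [{"x": -0.04,"y": 0,"z": 0,"roll": 0,"fingers": 1},{"x": -0.04,"y": 0,"z": 0,"roll": 0,"fingers": 1},{"x": -0.04,"y": 0,"z": 0,"roll": 0,"fingers": 1},{"x": -0.04,"y": 0,"z": 0,"roll": 0,"fingers": 1}]}}

```text
clock: 6.02
eef_pos: [0.3875, 0.1839, 0.2376]
tool_rot: [-0.01, 0.695, 0.039, 0.718]
ft_force: [0.3, 0.0, -0.0]
grip_width: 0.0853
```

```bash
cat >> h.py <<'E'
def lean():
    p,R,o=pose(); q=np.array(o['joint_pos']); r=np.array([np.cos(q[0]),np.sin(q[0])]); t=np.array([-r[1],r[0]]); x=R[:2,0]
    print('lean rad %.4f tan %.4f  radius %.4f'%(x@r,x@t,np.hypot(*p[:2])),'tau',np.round(o['tau'],1),'vel',np.round(o['joint_vel'],2))
E
python3 - <<'E'
from h import *
status();lean()
E
```

```text
t 6.0167 p [0.3875 0.1839 0.2376] q [ 0.426  0.06  -0.195  1.27   0.024  0.357] F [ 0.33  0.01 -0.02] w 0.0853
jaw yaw 1.6411 tool z [0.997  0.0688 0.0345] tool x [ 0.0317  0.0412 -0.9987]
lean rad 0.0458 tan 0.0244  radius 0.4289 tau [  0.1 -28.5  22.5  -1.5   0.1   0. ] vel [-0.03 -0.33  0.95  1.3   0.   -0.03]
```

Request:
{"fn": "arm_command", "kwargs": {"motion": [{"x": 0,"y": 0,"z": 0,"roll": 0,"fingers": 1},{"x": 0,"y": 0,"z": 0,"roll": 0,"fingers": 1},{"x": 0,"y": 0,"z": 0,"roll": 0,"fingers": 1},{"x": 0,"y": 0,"z": 0,"roll": 0,"fingers": 1}]}}

```text
clock: 6.35
eef_pos: [0.3923, 0.186, 0.2483]
tool_rot: [-0.008, 0.688, 0.042, 0.725]
ft_force: [-0.6, -0.3, -0.8]
grip_width: 0.0854
```

```bash
python3 - <<'E'
from h import *
status();lean()
E
```

```text
t 6.35 p [0.3923 0.186  0.2483] q [ 0.426  0.049 -0.18   1.275  0.024  0.357] F [-0.58 -0.35 -0.76] w 0.0854
jaw yaw 1.6417 tool z [0.9962 0.0682 0.0539] tool x [ 0.0506  0.0498 -0.9975]
lean rad 0.0666 tan 0.0244  radius 0.4342 tau [ -0.  -28.9  26.4  -0.5   0.1  -0. ] vel [-0.   -0.   -0.01 -0.01  0.    0.  ]
```

Request:
{"fn": "arm_command", "kwargs": {"motion": [{"x": -0.01,"y": -0.013,"z": -0.034,"roll": 0,"fingers": 1},{"x": -0.01,"y": -0.013,"z": -0.034,"roll": 0,"fingers": 1},{"x": -0.01,"y": -0.013,"z": -0.034,"roll": 0,"fingers": 1},{"x": -0.01,"y": -0.013,"z": -0.034,"roll": 0,"fingers": 1},{"x": -0.01,"y": -0.013,"z": -0.034,"roll": 0,"fingers": 1},{"x": -0.01,"y": -0.013,"z": -0.034,"roll": 0,"fingers": 1},{"x": -0.01,"y": -0.013,"z": -0.034,"roll": 0,"fingers": 1},{"x": 0,"y": 0,"z": 0,"roll": 0,"fingers": 1}]}}

```text
clock: 7.02
eef_pos: [0.1445, 0.0696, 0.2901]
tool_rot: [-0.012, 0.699, 0.037, 0.714]
ft_force: [-0.8, 0.1, -0.3]
grip_width: 0.0853
```

```bash
python3 - <<'E'
from h import *
status();lean()
E
```

```text
t 7.0167 p [0.1445 0.0696 0.2901] q [ 0.401 -0.516 -0.473  1.582  0.025  0.331] F [-0.8   0.09 -0.32] w 0.0853
jaw yaw 1.6414 tool z [0.9973 0.0698 0.0215] tool x [ 0.0191  0.0357 -0.9992]
lean rad 0.0315 tan 0.0254  radius 0.1604 tau [-0.1 -2.7 26.4  0.6  0.1 -0. ] vel [ 0.    0.07 -0.03 -0.14  0.    0.  ]
```

Request:
{"fn": "arm_command", "kwargs": {"motion": [{"x": 0,"y": 0,"z": 0,"roll": 0,"fingers": 1},{"x": 0,"y": 0,"z": 0,"roll": 0,"fingers": 1},{"x": 0,"y": 0,"z": 0,"roll": 0,"fingers": 1},{"x": 0,"y": 0,"z": 0,"roll": 0,"fingers": 1}]}}

```text
clock: 7.35
eef_pos: [0.1437, 0.0693, 0.2873]
tool_rot: [-0.013, 0.7, 0.037, 0.713]
ft_force: [0.4, 0.1, -0.2]
grip_width: 0.0854
```

```bash
python3 - <<'E'
from h import *
status();lean()
E
```

```text
t 7.35 p [0.1437 0.0693 0.2873] q [ 0.401 -0.515 -0.48   1.578  0.025  0.331] F [ 0.4   0.09 -0.22] w 0.0854
jaw yaw 1.6412 tool z [0.9974 0.0697 0.0187] tool x [ 0.0164  0.0345 -0.9993]
lean rad 0.0285 tan 0.0254  radius 0.1595 tau [-0.  -1.9 26.  -0.1  0.1 -0. ] vel [ 0.    0.03 -0.01 -0.02 -0.   -0.  ]
```

Request:
{"fn": "arm_command", "kwargs": {"motion": [{"x": 0,"y": 0.036,"z": 0.008,"roll": 0,"fingers": 1},{"x": 0,"y": 0.036,"z": 0.008,"roll": 0,"fingers": 1},{"x": 0,"y": 0.036,"z": 0.008,"roll": 0,"fingers": 1},{"x": 0,"y": 0.036,"z": 0.008,"roll": 0,"fingers": 1},{"x": 0,"y": 0.036,"z": 0.008,"roll": 0,"fingers": 1},{"x": 0,"y": 0.036,"z": 0.008,"roll": 0,"fingers": 1},{"x": 0,"y": 0.036,"z": 0.008,"roll": 0,"fingers": 1},{"x": 0,"y": 0.036,"z": 0.008,"roll": 0,"fingers": 1},{"x": 0,"y": 0.036,"z": 0.008,"roll": 0,"fingers": 1}]}}

```text
clock: 8.1
eef_pos: [0.2075, 0.4034, 0.2876]
tool_rot: [-0.007, 0.703, 0.019, 0.711]
ft_force: [0.9, 0.3, -0.3]
grip_width: 0.0852
```

```bash
python3 - <<'E'
from h import *
status();lean()
E
```

```text
t 8.1 p [0.2075 0.4034 0.2876] q [ 1.098  0.113 -0.006  1.431 -0.003  1.061] F [ 0.87  0.29 -0.28] w 0.0852
jaw yaw 1.607 tool z [0.9993 0.036  0.0126] tool x [ 0.012   0.0174 -0.9998]
lean rad 0.0210 tan -0.0028  radius 0.4536 tau [ -0.1 -34.1  22.5  -0.3   0.1  -0.2] vel [ 0.34  0.94  1.01  0.09 -0.01  0.33]
```

Request:
{"fn": "arm_command", "kwargs": {"motion": [{"x": 0,"y": -0.036,"z": -0.016,"roll": 0,"fingers": 1},{"x": 0,"y": -0.036,"z": -0.016,"roll": 0,"fingers": 1},{"x": 0,"y": -0.036,"z": -0.016,"roll": 0,"fingers": 1},{"x": 0,"y": -0.036,"z": -0.016,"roll": 0,"fingers": 1},{"x": 0,"y": -0.036,"z": -0.016,"roll": 0,"fingers": 1},{"x": 0,"y": -0.036,"z": -0.016,"roll": 0,"fingers": 1},{"x": 0,"y": -0.036,"z": -0.016,"roll": 0,"fingers": 1}]}}

```text
clock: 8.68
eef_pos: [0.1108, 0.1631, 0.2583]
tool_rot: [-0.034, 0.716, -0.0, 0.697]
ft_force: [1.8, -1.1, 0.6]
grip_width: 0.0851
```

```bash
python3 - <<'E'
from h import *
status();lean()
E
```

```text
t 8.6833 p [0.1108 0.1631 0.2583] q [ 0.983 -0.352 -0.478  1.5   -0.006  0.936] F [ 1.79 -1.08  0.63] w 0.0851
jaw yaw 1.6191 tool z [ 0.9985  0.047  -0.0276] tool x [-0.0253 -0.0491 -0.9985]
lean rad -0.0549 tan -0.0061  radius 0.1972 tau [ 2.1 -2.7 25.1 -0.5  0.2  0.4] vel [-0.41 -1.02 -0.59  0.47 -0.03 -0.42]
```

Request:
{"fn": "arm_command", "kwargs": {"motion": [{"x": 0,"y": 0.004,"z": 0.036,"roll": 0,"fingers": 1},{"x": 0.01,"y": 0.004,"z": 0.036,"roll": 0,"fingers": 1},{"x": 0.012,"y": 0.004,"z": 0.036,"roll": 0,"fingers": 1},{"x": 0.012,"y": 0.003,"z": 0.036,"roll": 0,"fingers": 1},{"x": 0.012,"y": 0.003,"z": 0.036,"roll": 0,"fingers": 1},{"x": 0.012,"y": 0.003,"z": 0.036,"roll": 0,"fingers": 1},{"x": 0.012,"y": 0.003,"z": 0.036,"roll": 0,"fingers": 1},{"x": 0.012,"y": 0,"z": 0.03,"roll": 0,"fingers": 1}]}}

```text
clock: 9.35
eef_pos: [0.3957, 0.193, 0.1662]
tool_rot: [-0.032, 0.713, 0.008, 0.701]
ft_force: [-0.5, -0.1, 0.4]
grip_width: 0.0857
```

```bash
python3 - <<'E'
from h import *
status();lean(); print(plan([.392,.191,.062]))
E
```

```text
t 9.35 p [0.3957 0.193  0.1662] q [ 0.47   0.188 -0.237  1.174 -0.024  0.415] F [-0.52 -0.06  0.39] w 0.0857
jaw yaw 1.6267 tool z [ 0.9983  0.0553 -0.0174] tool x [-0.0155 -0.0345 -0.9993]
lean rad -0.0294 tan -0.0237  radius 0.4403 tau [  0.4 -35.3  21.3   0.7  -0.2   0.3] vel [-0.38  0.81  0.5  -0.29 -0.   -0.37]
[ 0.10430283  0.00165943 -0.00200484]
```

Request:
{"fn": "arm_command", "kwargs": {"motion": [{"x": 0.02,"y": 0,"z": -0.006,"roll": 0,"fingers": 1},{"x": 0.022,"y": 0,"z": -0.002,"roll": 0,"fingers": 1},{"x": 0.022,"y": 0,"z": 0,"roll": 0,"fingers": 1},{"x": 0.022,"y": 0,"z": 0,"roll": 0,"fingers": 1}]}}

```text
clock: 9.68
eef_pos: [0.3975, 0.1914, 0.0705]
tool_rot: [-0.03, 0.713, 0.005, 0.7]
ft_force: [-0.8, -0.7, -0.3]
grip_width: 0.0854
```

```bash
python3 - <<'E'
from h import *
status();lean(); print(plan([.392,.191,.062]))
E
```

```text
t 9.6833 p [0.3975 0.1914 0.0705] q [ 0.466  0.294 -0.38   0.929 -0.024  0.416] F [-0.76 -0.73 -0.3 ] w 0.0854
jaw yaw 1.6206 tool z [ 0.9986  0.0492 -0.0186] tool x [-0.0168 -0.0359 -0.9992]
lean rad -0.0311 tan -0.0245  radius 0.4412 tau [ -0.  -36.8  21.    1.4  -0.1   0. ] vel [-0.02  0.39 -0.38 -0.75  0.   -0.01]
[ 0.0085667   0.00015604 -0.00534998]
```

Request:
{"fn": "arm_command", "kwargs": {"motion": [{"x": 0.006,"y": 0,"z": -0.006,"roll": 0,"fingers": 1},{"x": 0.002,"y": 0,"z": -0.001,"roll": 0,"fingers": 0},{"x": 0.002,"y": 0,"z": -0.001,"roll": 0,"fingers": 0},{"x": 0.002,"y": 0,"z": -0.001,"roll": 0,"fingers": 0},{"x": 0.002,"y": 0,"z": -0.001,"roll": 0,"fingers": 0}]}}

```text
clock: 10.1
eef_pos: [0.3836, 0.1906, 0.0493]
tool_rot: [-0.031, 0.718, 0.004, 0.695]
ft_force: [-5.2, 8.3, 26.4]
grip_width: 0.0389
```

```bash
python3 - <<'E'
from h import *
status();lean(); print(plan([.392,.191,.062]))
E
```

```text
t 10.1 p [0.3836 0.1906 0.0493] q [ 0.476  0.311 -0.424  0.881 -0.02   0.426] F [-5.17  8.28 26.39] w 0.0389
jaw yaw 1.6216 tool z [ 0.9982  0.0495 -0.0329] tool x [-0.031  -0.0388 -0.9988]
lean rad -0.0453 tan -0.0203  radius 0.4284 tau [ -5.5 -24.5  11.8   0.8  -3.5   0.1] vel [ 0.02 -0.03 -0.   -0.06  0.13  0.01]
[-0.01294146 -0.00049875  0.00797493]
```

Request:
{"fn": "arm_command", "kwargs": {"motion": [{"x": -0.012,"y": 0,"z": 0.006,"roll": 0,"fingers": 0.5}]}}

```text
clock: 10.18
eef_pos: [0.3882, 0.1913, 0.0606]
tool_rot: [-0.032, 0.719, 0.005, 0.694]
ft_force: [0.5, -1.0, -0.1]
grip_width: 0.0425
```

```bash
python3 - <<'E'
from h import *
status();lean(); print(plan([.392,.191,.062]))
c=snap('wrist','w4'); snap('side','s4')
E
```

```text
t 10.1833 p [0.3882 0.1913 0.0606] q [ 0.472  0.304 -0.397  0.917 -0.019  0.421] F [ 0.49 -0.95 -0.05] w 0.0425
jaw yaw 1.6227 tool z [ 0.9981  0.0505 -0.0357] tool x [-0.0337 -0.0391 -0.9987]
lean rad -0.0478 tan -0.0195  radius 0.4327 tau [  0.4 -34.7  19.6  -0.9   0.1   0.1] vel [-0.06 -0.11  0.42  0.47  0.02 -0.06]
[-0.00155916 -0.00057146  0.00376566]
```

View pics/w4.png

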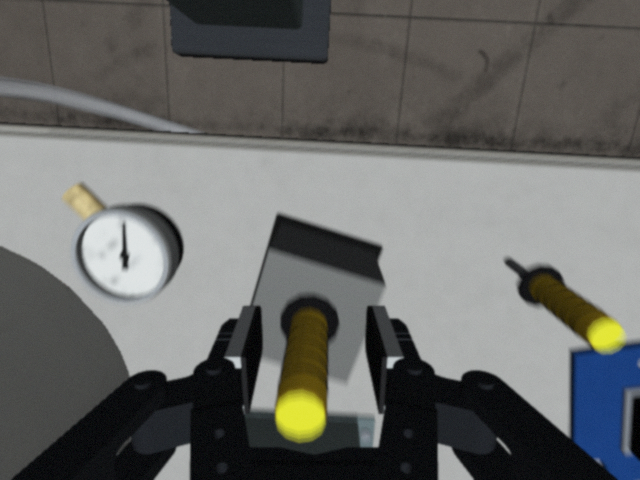

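Request:
{"fn": "arm_command", "kwargs": {"motion": [{"x": -0.002,"y": 0,"z": 0.003,"roll": 0,"fingers": 0},{"x": 0,"y": 0,"z": 0,"roll": 0,"fingers": 0}]}}

```text
clock: 10.45
eef_pos: [0.3972, 0.1936, 0.067]
tool_rot: [-0.03, 0.714, 0.006, 0.699]
ft_force: [1.7, -0.9, 0.5]
grip_width: 0.0192
```

```bash
python3 - <<'E'
from h import *
status();lean(); print(plan([.392,.191,.062]))
E
```

```text
t 10.45 p [0.3972 0.1936 0.067 ] q [ 0.468  0.302 -0.379  0.924 -0.021  0.418] F [ 1.73 -0.9   0.46] w 0.0192
jaw yaw 1.6215 tool z [ 0.9985  0.05   -0.0226] tool x [-0.0209 -0.0345 -0.9992]
lean rad -0.0342 tan -0.0213  radius 0.4419 tau [  0.3 -34.5  19.6   0.4   0.2  -0. ] vel [ 0.   -0.01 -0.03  0.   -0.    0.  ]
[ 0.00516647 -0.00221302 -0.0052344 ]
```

Request:
{"fn": "arm_command", "kwargs": {"motion": [{"x": 0.002,"y": -0.001,"z": -0.004,"roll": 0,"fingers": 0},{"x": 0,"y": 0,"z": 0,"roll": 0,"fingers": 0},{"x": 0,"y": 0,"z": 0,"roll": 0,"fingers": 0}]}}

```text
clock: 10.7
eef_pos: [0.3967, 0.1936, 0.0672]
tool_rot: [-0.028, 0.711, 0.007, 0.702]
ft_force: [-0.6, -0.8, -1.5]
grip_width: 0.0142
```

```bash
python3 - <<'E'
from h import *
status();lean(); snap('wrist','w5')
E
```

```text
t 10.7 p [0.3967 0.1936 0.0672] q [ 0.469  0.294 -0.39   0.912 -0.023  0.42 ] F [-0.59 -0.78 -1.48] w 0.0142
jaw yaw 1.6206 tool z [ 0.9987  0.0493 -0.0134] tool x [-0.0119 -0.0313 -0.9994]
lean rad -0.0247 tan -0.0225  radius 0.4414 tau [ -0.  -35.1  20.5   0.2  -0.1   0. ] vel [ 0.   -0.01 -0.02 -0.    0.    0.  ]
```

View pics/w5.png

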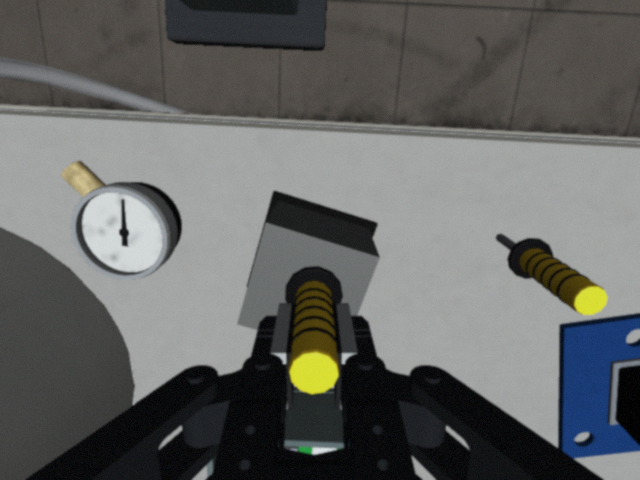

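```bash
cat >> h.py <<'E'
def tipw():
    t=np.load('tip.npy'); p,R,o=pose(); return p+R@t
E
python3 - <<'E'
from h import *
p,R,o=pose(); t=R.T@(np.array([.392,.191,.008])-p); np.save('tip.npy',t); print(t, plan(p+[0,0,.075]))
E
```

```text
[ 0.05911943 -0.00036446 -0.003586  ] [-0.07495628 -0.00232431 -0.00107402]
```

Request:
{"fn": "arm_command", "kwargs": {"motion": [{"x": -0.02,"y": 0.001,"z": 0,"roll": 0,"fingers": 0},{"x": -0.02,"y": 0.001,"z": 0,"roll": 0,"fingers": 0},{"x": -0.02,"y": 0,"z": 0,"roll": 0,"fingers": 0},{"x": -0.02,"y": 0,"z": 0,"roll": 0,"fingers": 0}]}}

```text
clock: 11.08
eef_pos: [0.3918, 0.1944, 0.1426]
tool_rot: [-0.032, 0.717, 0.003, 0.697]
ft_force: [0.6, 0.6, -0.4]
grip_width: 0.0144
```

```bash
python3 - <<'E'
from h import *
p,R,o=status();lean(); t=tipw(); print('tip',t,'plan over bore', R.T@(np.array([.533,.198,.065])-t))
snap('scene','sc6')
E
```

```text
t 11.0833 p [0.3918 0.1944 0.1426] q [ 0.477  0.214 -0.272  1.128 -0.024  0.429] F [ 0.62  0.58 -0.42] w 0.0144
jaw yaw 1.6204 tool z [ 0.9984  0.0484 -0.0289] tool x [-0.0269 -0.0412 -0.9988]
lean rad -0.0429 tan -0.0243  radius 0.4373 tau [ -0.1 -33.   21.8  -0.4  -0.1  -0. ] vel [ 0.01 -0.21  0.4   0.65 -0.    0.01]
tip [0.38660239 0.19140717 0.08365776] plan over bore [1.44206484e-02 6.45029667e-05 1.47023395e-01]
```

View pics/sc6.png

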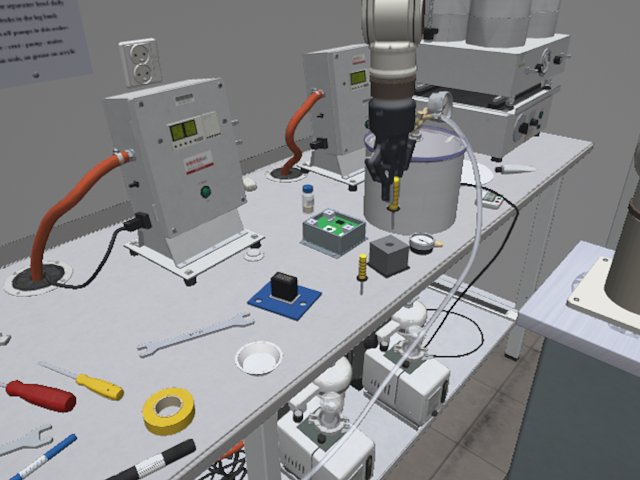

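Request:
{"fn": "arm_command", "kwargs": {"motion": [{"x": 0,"y": 0,"z": 0.025,"roll": 0,"fingers": 0},{"x": 0.002,"y": 0,"z": 0.025,"roll": 0,"fingers": 0},{"x": 0.002,"y": 0,"z": 0.025,"roll": 0,"fingers": 0},{"x": 0.002,"y": 0,"z": 0.025,"roll": 0,"fingers": 0},{"x": 0.002,"y": 0,"z": 0.022,"roll": 0,"fingers": 0},{"x": 0.002,"y": 0,"z": 0.016,"roll": 0,"fingers": 0}]}}

```text
clock: 11.63
eef_pos: [0.5308, 0.2016, 0.1304]
tool_rot: [-0.032, 0.716, 0.005, 0.697]
ft_force: [1.3, 0.6, -0.4]
grip_width: 0.0145
```

```bash
python3 - <<'E'
from h import *
p,R,o=status();lean(); t=tipw(); print('tip',t,'plan over bore', R.T@(np.array([.533,.198,.050])-t))
snap('scene','sc7');snap('side','s7');snap('wrist','w7')
a=load('sc7');b=load('s7')
print(proj(a,[t,[.533,.198,.034]]),proj(b,[t,[.533,.198,.034]]))
A=cv2.resize(a['frame'][170:270,280:380,::-1],(600,600),interpolation=cv2.INTER_CUBIC); cv2.imwrite('pics/sc7c.png',A)
B=cv2.resize(b['frame'][170:270,270:370,::-1],(600,600),interpolation=cv2.INTER_CUBIC); cv2.imwrite('pics/s7c.png',B)
E
```

```text
t 11.6333 p [0.5308 0.2016 0.1304] q [ 0.377  0.464  0.059  1.205 -0.027  0.325] F [ 1.33  0.58 -0.41] w 0.0145
jaw yaw 1.6244 tool z [ 0.9982  0.0525 -0.0286] tool x [-0.0266 -0.0391 -0.9989]
lean rad -0.0391 tan -0.0266  radius 0.5678 tau [  0.1 -47.6  22.6   0.2  -0.1   0.1] vel [-0.12  0.39  0.49  0.13  0.   -0.11]
tip [0.52570129 0.19876398 0.07147239] plan over bore [ 0.02128432 -0.00034433  0.00785986]
[[330.59808792 213.9491563 ]
 [328.00973319 229.31943394]] [[322.85848102 212.58753157]
 [318.50283909 233.22395157]]
```

View pics/sc7c.png

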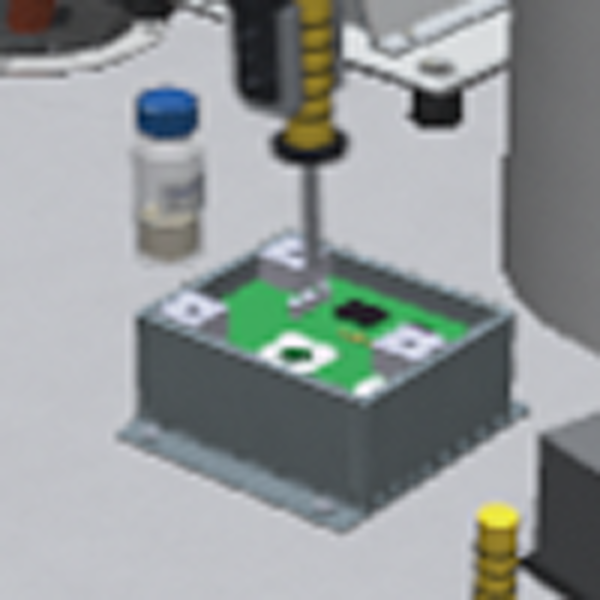

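View pics/s7c.png

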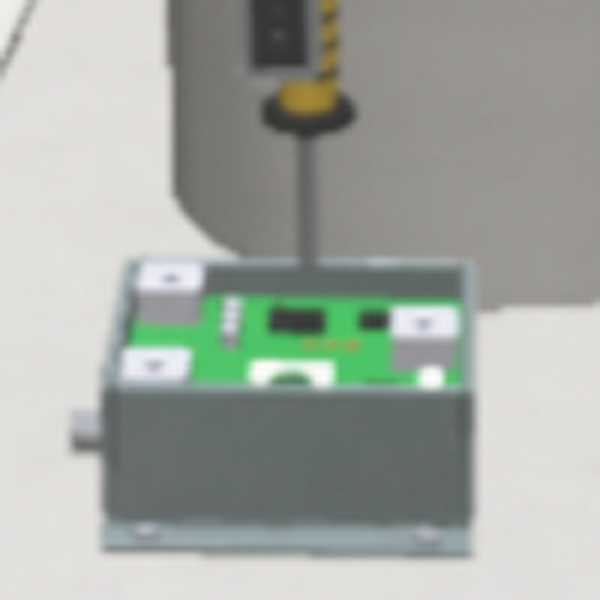

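```bash
python3 - <<'E'
from h import *
a=load('sc7');b=load('s7'); p,R,o=pose()
tt,g=tri(a,(331.4,216.2),b,(321.1,213.6)); print('tip tri',tt,g,'model',tipw())
# bore via scene/side onz
print(onz(a,(329.1,228.6),.034)); w=load('w7')
I=cv2.resize(w['frame'][240:480,160:480,::-1],(800,600),interpolation=cv2.INTER_CUBIC); cv2.imwrite('pics/w7c.png',I)
E
```

```text
tip tri [0.52858153 0.19266038 0.06505612] 0.0033468789158876905 model [0.52397852 0.19842672 0.0709843 ]
[0.53333009 0.19421552 0.034     ]
```

View pics/w7c.png

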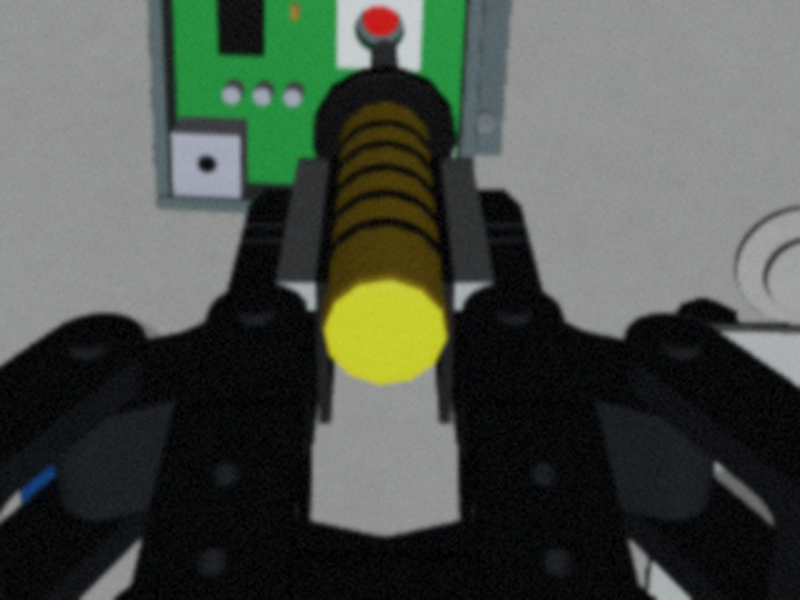

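```bash
python3 - <<'E'
from h import *
p,R,o=status()
a=snap('scene','sc8');b=snap('side','s8'); print(tipw())
A=cv2.resize(a['frame'][195:245,300:360,::-1],(720,600),interpolation=cv2.INTER_CUBIC)
B=cv2.resize(b['frame'][195:245,290:350,::-1],(720,600),interpolation=cv2.INTER_CUBIC)
cv2.imwrite('pics/ab8.png',cv2.resize(np.hstack([A,B]),(800,333)))
E
```

```text
t 11.7833 p [0.5292 0.2013 0.1299] q [ 0.378  0.463  0.056  1.205 -0.026  0.325] F [-0.72  0.04 -0.25] w 0.0146
jaw yaw 1.6241 tool z [ 0.9982  0.052  -0.0309] tool x [-0.0288 -0.0397 -0.9988]
[0.52289524 0.1985988  0.07195523]
```

View pics/ab8.png

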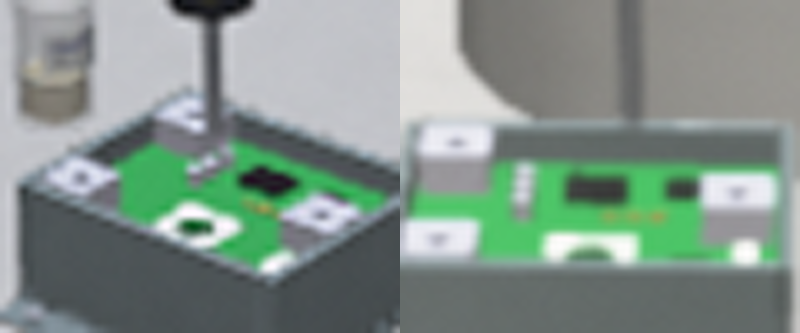

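```bash
python3 - <<'E'
from h import *
a=load('sc8');b=load('s8'); t=tipw(); print('model px',proj(a,[t]),proj(b,[t]))
print(tri(a,(331.8,216.6),b,(324.4,214.)))
for z in (.064,.068,.072): print(z,onz(a,(331.8,216.6),z),onz(b,(324.4,214),z))
print('bore',onz(a,(300+198/6.667-.4,195+227/6.667-.4),.034),onz(b,(290+188/6.667-.4,195+254/6.667-.4),.034))
E
```

```text
model px [[331.7347473  214.11785897]] [[324.61069983 212.30884838]]
(array([0.52302797, 0.19806203, 0.06749349]), np.float64(0.0023052270774706575))
0.064 [0.52588963 0.194791   0.064     ] [0.52388955 0.1877007  0.064     ]
0.068 [0.52081212 0.20082339 0.068     ] [0.52336719 0.19647307 0.068     ]
0.072 [0.51573461 0.20685578 0.072     ] [0.52284483 0.20524544 0.072     ]
bore [0.5328906 0.1941094 0.034    ] [0.53428014 0.19612293 0.034     ]
```

```bash
python3 - <<'E'
from h import *
p,R,o=pose(); t=tipw()
print(R.T@(np.array([.533,.1965,.048])-t))
E
```

```text
[ 0.02372193 -0.00173066  0.01070696]
```

Request:
{"fn": "arm_command", "kwargs": {"motion": [{"x": 0.01,"y": -0.002,"z": 0.006,"roll": 0,"fingers": 0},{"x": 0.012,"y": -0.001,"z": 0.006,"roll": 0,"fingers": 0},{"x": 0,"y": 0,"z": 0,"roll": 0,"fingers": 0}]}}

```text
clock: 12.13
eef_pos: [0.5381, 0.1983, 0.1077]
tool_rot: [-0.033, 0.717, 0.006, 0.696]
ft_force: [-0.7, -0.5, -1.3]
grip_width: 0.0142
```

```bash
python3 - <<'E'
from h import *
p,R,o=status(); 
a=snap('scene','sc9');b=snap('side','s9');w=snap('wrist','w9'); print(tipw(),R.T@(np.array([.533,.1965,.034])-tipw()))
A=cv2.resize(a['frame'][195:245,300:360,::-1],(720,600),interpolation=cv2.INTER_CUBIC)
B=cv2.resize(w['frame'][220:300,280:376,::-1],(720,600),interpolation=cv2.INTER_CUBIC)
cv2.imwrite('pics/ab9.png',cv2.resize(np.hstack([A,B]),(800,333)))
E
```

```text
t 12.1333 p [0.5381 0.1983 0.1077] q [ 0.367  0.494  0.044  1.162 -0.027  0.312] F [-0.69 -0.52 -1.3 ] w 0.0142
jaw yaw 1.627 tool z [ 0.998   0.055  -0.0304] tool x [-0.0282 -0.0394 -0.9988]
[0.53350571 0.19604818 0.05104231] [1.70187250e-02 1.12330833e-03 3.77778879e-05]
```

View pics/ab9.png

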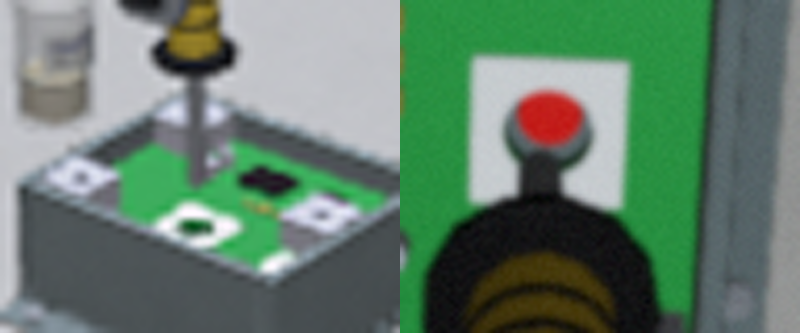

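```bash
python3 - <<'E'
from h import *
w=load('w9'); print(onz(w,(315.3,251.2),.034), proj(w,[tipw()]), onz(w,(314.6,257.2),.049)); p,R,o=status(); print(R.T@[0,0,-.03])
E
```

```text
[0.53284499 0.19743888 0.034     ] [[311.7620906 261.8627967]] [0.53137754 0.19744044 0.049     ]
t 12.2833 p [0.5386 0.1989 0.11  ] q [ 0.368  0.492  0.047  1.164 -0.026  0.312] F [-0.16 -0.23 -0.53] w 0.0147
jaw yaw 1.6271 tool z [ 0.9981  0.0552 -0.0283] tool x [-0.0262 -0.0384 -0.9989]
[0.02996753 0.00110737 0.00084913]
```

Request:
{"fn": "arm_command", "kwargs": {"motion": [{"x": 0.008,"y": 0,"z": 0.002,"roll": 0,"fingers": 0},{"x": 0.008,"y": 0,"z": 0,"roll": 0,"fingers": 0},{"x": 0.004,"y": 0,"z": 0,"roll": 0,"fingers": 0}]}}

```text
clock: 12.53
eef_pos: [0.5414, 0.199, 0.0906]
tool_rot: [-0.033, 0.715, 0.007, 0.698]
ft_force: [-0.5, -1.4, -0.4]
grip_width: 0.0146
```

```bash
python3 - <<'E'
from h import *
p,R,o=status(); a=snap('scene','sc10'); w=snap('wrist','w10'); print(tipw(),get_obs()['ft_force'])
A=cv2.resize(a['frame'][195:245,300:360,::-1],(720,600),interpolation=cv2.INTER_CUBIC)
B=cv2.resize(w['frame'][220:300,280:376,::-1],(720,600),interpolation=cv2.INTER_CUBIC)
cv2.imwrite('pics/ab10.png',cv2.resize(np.hstack([A,B]),(800,333)))
E
```

```text
t 12.5333 p [0.5414 0.199  0.0906] q [ 0.366  0.51   0.023  1.118 -0.026  0.31 ] F [-0.48 -1.37 -0.45] w 0.0146
jaw yaw 1.6274 tool z [ 0.9982  0.0557 -0.0241] tool x [-0.0221 -0.0368 -0.9991]
[0.53585039 0.19595062 0.03133346] [ 0.14188327 -0.17167779 -0.53604859]
```

View pics/ab10.png

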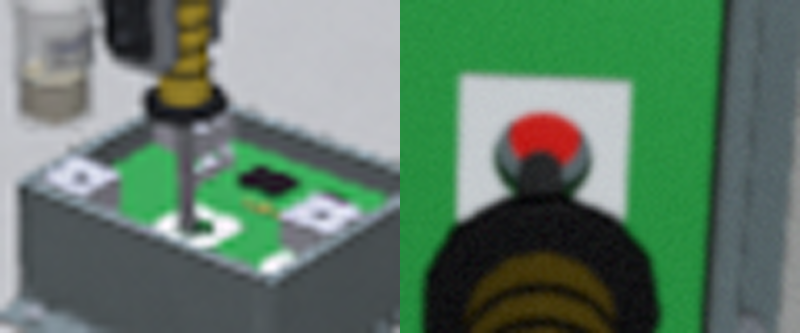

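Request:
{"fn": "arm_command", "kwargs": {"motion": [{"x": 0.002,"y": 0,"z": -0.004,"roll": 0,"fingers": 0}]}}

```text
clock: 12.72
eef_pos: [0.5376, 0.1986, 0.0886]
tool_rot: [-0.033, 0.715, 0.007, 0.698]
ft_force: [1.0, -0.9, -0.1]
grip_width: 0.0148
```

```bash
python3 - <<'E'
from h import *
p,R,o=status(); a=snap('scene','sc11'); w=snap('wrist','w11'); print(tipw(),get_obs()['ft_force'])
A=cv2.resize(a['frame'][195:245,300:360,::-1],(720,600),interpolation=cv2.INTER_CUBIC)
B=cv2.resize(w['frame'][220:300,280:376,::-1],(720,600),interpolation=cv2.INTER_CUBIC)
cv2.imwrite('pics/ab11.png',cv2.resize(np.hstack([A,B]),(800,333)))
E
```

```text
t 12.7167 p [0.5376 0.1986 0.0886] q [ 0.368  0.505  0.009  1.109 -0.026  0.312] F [ 1.04 -0.87 -0.05] w 0.0148
jaw yaw 1.6271 tool z [ 0.9982  0.0554 -0.0243] tool x [-0.0222 -0.0369 -0.9991]
[0.53071233 0.19542291 0.02898821] [-0.13114715  0.78978064 -0.1588295 ]
```

View pics/ab11.png

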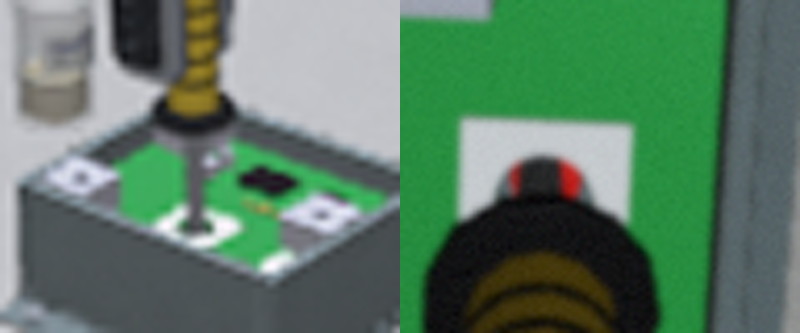

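Request:
{"fn": "arm_command", "kwargs": {"motion": [{"x": 0.006,"y": 0,"z": 0.0015,"roll": 0,"fingers": 0},{"x": 0.005,"y": 0,"z": 0,"roll": 0,"fingers": 0}]}}

```text
clock: 12.98
eef_pos: [0.5379, 0.1986, 0.0786]
tool_rot: [-0.033, 0.715, 0.007, 0.699]
ft_force: [-4.4, -0.6, 29.1]
grip_width: 0.0148
```

```bash
python3 - <<'E'
from h import *
p,R,o=status(); a=snap('scene','sc12'); print(tipw(),get_obs()['ft_force'])
E
```

```text
t 12.9833 p [0.5379 0.1986 0.0786] q [ 0.367  0.515 -0.003  1.086 -0.026  0.311] F [-4.42 -0.63 29.07] w 0.0148
jaw yaw 1.6279 tool z [ 0.9981  0.0562 -0.0239] tool x [-0.0219 -0.0362 -0.9991]
[0.53320464 0.19588819 0.02005307] [-3.06953346 -1.03718724  6.31995094]
```

```bash
python3 - <<'E'
from h import *
for i in range(5):
    a=camera('side'); print(get_obs()['clock'],tipw()[2],get_obs()['ft_force'].round(2))
a=snap('scene','sc13'); w=snap('wrist','w13')
A=cv2.resize(a['frame'][195:245,300:360,::-1],(720,600),interpolation=cv2.INTER_CUBIC)
B=cv2.resize(w['frame'][200:300,260:380,::-1],(720,600),interpolation=cv2.INTER_CUBIC)
cv2.imwrite('pics/ab13.png',cv2.resize(np.hstack([A,B]),(800,333)))
E
```

```text
13.0833 0.02019874321329871 [-1.88 -0.08  6.81]
13.1333 0.020200035308399714 [-1.88  0.39  6.18]
13.1833 0.020205717943160777 [-1.52 -0.11  6.67]
13.2333 0.020226347834304 [-1.6   0.09  6.59]
13.2833 0.020205445536774676 [-1.96 -0.78  6.56]
```

View pics/ab13.png

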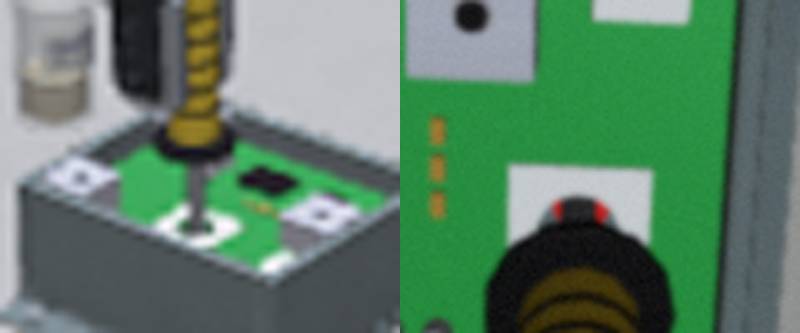

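Request:
{"fn": "arm_command", "kwargs": {"motion": [{"x": -0.015,"y": 0,"z": 0,"roll": 0,"fingers": 0},{"x": -0.02,"y": 0,"z": 0,"roll": 0,"fingers": 0},{"x": -0.02,"y": 0,"z": 0,"roll": 0,"fingers": 0},{"x": -0.01,"y": 0,"z": -0.012,"roll": 0,"fingers": 0},{"x": 0,"y": 0,"z": -0.025,"roll": 0,"fingers": 0},{"x": 0,"y": 0,"z": -0.025,"roll": 0,"fingers": 0},{"x": 0,"y": 0,"z": -0.025,"roll": 0,"fingers": 0}]}}

```text
clock: 13.97
eef_pos: [0.4562, 0.1966, 0.147]
tool_rot: [-0.031, 0.712, 0.007, 0.701]
ft_force: [0.1, 0.1, 0.2]
grip_width: 0.0143
```

```bash
python3 - <<'E'
from h import *
p,R,o=status();lean(); t=tipw(); print('tip',t,R.T@(np.array([.392,.191,.065])-t))
E
```

```text
t 13.9667 p [0.4562 0.1966 0.147 ] q [ 0.422  0.309 -0.129  1.16  -0.025  0.369] F [0.05 0.06 0.21] w 0.0143
jaw yaw 1.6243 tool z [ 0.9985  0.0529 -0.0167] tool x [-0.0149 -0.0343 -0.9993]
lean rad -0.0277 tan -0.0252  radius 0.4967 tau [ -1.5 -36.4  24.9   0.5  -0.2  -0.2] vel [ 0.21 -0.54 -0.77 -0.23  0.01  0.21]
tip [0.45176071 0.19397795 0.08801578] [ 0.02399298  0.00098968 -0.05944152]
```

Request:
{"fn": "arm_command", "kwargs": {"motion": [{"x": 0,"y": 0,"z": -0.022,"roll": 0,"fingers": 0},{"x": 0,"y": 0,"z": -0.02,"roll": 0,"fingers": 0},{"x": 0.002,"y": 0,"z": -0.01,"roll": 0,"fingers": 0},{"x": 0.002,"y": 0,"z": 0,"roll": 0,"fingers": 0}]}}

```text
clock: 14.3
eef_pos: [0.3975, 0.1925, 0.1434]
tool_rot: [-0.031, 0.713, 0.007, 0.701]
ft_force: [0.1, -0.1, -0.6]
grip_width: 0.0145
```

```bash
python3 - <<'E'
from h import *
p,R,o=status();lean(); a=snap('scene','sc14'); w=snap('side','s14');t=tipw(); print('tip',t,R.T@(np.array([.392,.191,.055])-t), get_obs()['clock'])
A=cv2.resize(a['frame'][215:265,360:420,::-1],(720,600),interpolation=cv2.INTER_CUBIC)
B=cv2.resize(w['frame'][185:245,370:442,::-1],(720,600),interpolation=cv2.INTER_CUBIC)
cv2.imwrite('pics/ab14.png',cv2.resize(np.hstack([A,B]),(800,333)))
E
```

```text
t 14.3 p [0.3975 0.1925 0.1434] q [ 0.467  0.212 -0.272  1.117 -0.024  0.413] F [ 0.1  -0.09 -0.63] w 0.0145
jaw yaw 1.6259 tool z [ 0.9984  0.0544 -0.0181] tool x [-0.0162 -0.0346 -0.9993]
lean rad -0.0301 tan -0.0236  radius 0.4417 tau [  0.2 -34.2  23.2   0.3  -0.    0.1] vel [-0.    0.01 -0.04 -0.08 -0.01 -0.01]
tip [0.39506028 0.19029101 0.08434518] [ 0.02934868  0.00186511 -0.00248681] 14.4
```

View pics/ab14.png

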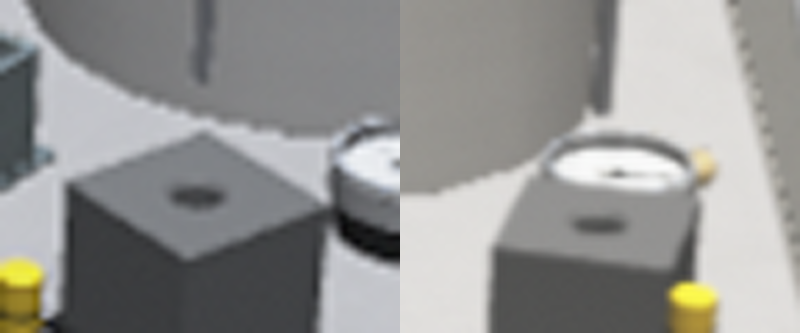

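```bash
python3 - <<'E'
from h import *
a=load('sc14');b=load('s14')
f=lambda x,y:(360+x/6.667-.4,215+y/6.667-.4)
g=lambda x,y:(370+(x-400)/5.556-.4,185+y/5.556-.4)
print('hole',onz(a,f(197,195),.05),onz(b,g(600,224),.05)); print('tip',tri(a,f(202,82),b,g(601,112)),tipw())
p,R,o=pose(); t=tipw(); print(R.T@(np.array([.392,.1905,.056])-t),R.T@(np.array([.392,.1905,.012])-t))
E
```

```text
hole [0.39072063 0.18941166 0.05      ] [0.39219826 0.19252429 0.05      ]
tip (array([0.39347533, 0.18657201, 0.08322751]), np.float64(0.0006354221012072002)) [0.39506028 0.19029101 0.08434518]
[ 0.02836379  0.00132301 -0.00256974] [ 0.07233298  0.0027953  -0.00183323]
```

Request:
{"fn": "arm_command", "kwargs": {"motion": [{"x": 0.013,"y": 0,"z": -0.003,"roll": 0,"fingers": 0},{"x": 0.013,"y": 0.001,"z": 0,"roll": 0,"fingers": 0}]}}

```text
clock: 14.57
eef_pos: [0.4006, 0.1944, 0.1194]
tool_rot: [-0.03, 0.71, 0.008, 0.704]
ft_force: [0.3, -0.9, 0.2]
grip_width: 0.0146
```

```bash
python3 - <<'E'
from h import *
p,R,o=status();lean(); a=snap('scene','sc15'); w=snap('side','s15');t=tipw(); print('tip',t,R.T@(np.array([.392,.1905,.012])-t), get_obs()['clock'])
A=cv2.resize(a['frame'][215:265,360:420,::-1],(720,600),interpolation=cv2.INTER_CUBIC)
B=cv2.resize(w['frame'][185:245,370:442,::-1],(720,600),interpolation=cv2.INTER_CUBIC)
cv2.imwrite('pics/ab15.png',cv2.resize(np.hstack([A,B]),(800,333)))
E
```

```text
t 14.5667 p [0.4006 0.1944 0.1194] q [ 0.468  0.235 -0.311  1.045 -0.024  0.415] F [ 0.27 -0.87  0.15] w 0.0146
jaw yaw 1.6241 tool z [ 0.9986  0.0531 -0.0086] tool x [-0.0069 -0.0309 -0.9995]
lean rad -0.0201 tan -0.0245  radius 0.4453 tau [  0.  -35.8  23.5   0.7  -0.1  -0. ] vel [ 0.01  0.17 -0.18 -0.43 -0.    0.01]
tip [0.3953935  0.19135212 0.05886699] [ 0.04689332  0.00076039 -0.00303224] 14.6667
```

View pics/ab15.png

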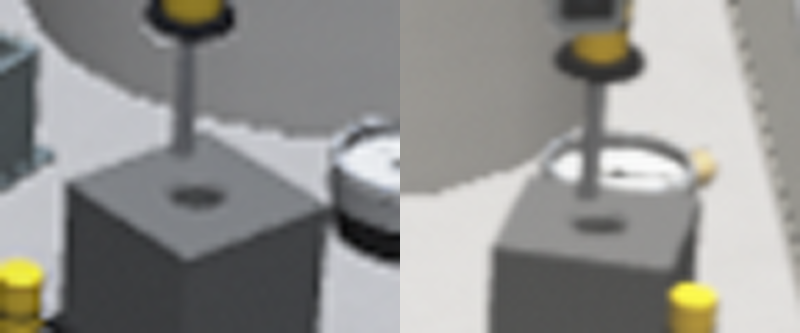

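Request:
{"fn": "arm_command", "kwargs": {"motion": [{"x": 0.004,"y": 0,"z": -0.005,"roll": 0,"fingers": 0},{"x": 0.012,"y": 0,"z": -0.001,"roll": 0,"fingers": 0}]}}

```text
clock: 14.83
eef_pos: [0.3966, 0.1941, 0.1035]
tool_rot: [-0.029, 0.709, 0.008, 0.704]
ft_force: [0.4, 0.3, -0.8]
grip_width: 0.0143
```

```bash
python3 - <<'E'
from h import *
p,R,o=status();lean(); a=snap('scene','sc16'); w=snap('side','s16');t=tipw(); print('tip',t,R.T@(np.array([.392,.1905,.012])-t), get_obs()['clock'],get_obs()['ft_force'])
A=cv2.resize(a['frame'][215:265,360:420,::-1],(720,600),interpolation=cv2.INTER_CUBIC)
B=cv2.resize(w['frame'][185:245,370:442,::-1],(720,600),interpolation=cv2.INTER_CUBIC)
cv2.imwrite('pics/ab16.png',cv2.resize(np.hstack([A,B]),(800,333)))
E
```

```text
t 14.8333 p [0.3966 0.1941 0.1035] q [ 0.472  0.245 -0.345  1.    -0.024  0.42 ] F [ 0.36  0.3  -0.83] w 0.0143
jaw yaw 1.6229 tool z [ 0.9986  0.0519 -0.0078] tool x [-0.0062 -0.0307 -0.9995]
lean rad -0.0195 tan -0.0245  radius 0.4415 tau [  0.  -34.9  22.4   0.9  -0.1   0. ] vel [-0.01  0.16 -0.22 -0.42 -0.01 -0.  ]
tip [0.3907244  0.19062148 0.0425567 ] [0.03053754 0.00073774 0.00150606] 14.9333 [-0.72137137  0.47826987 -0.49313141]
```

View pics/ab16.png

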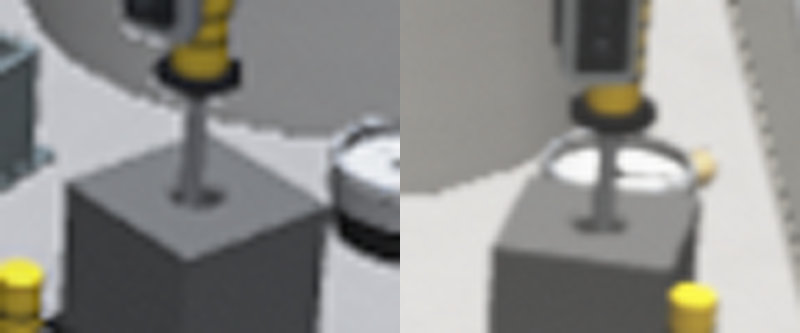

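Request:
{"fn": "arm_command", "kwargs": {"motion": [{"x": 0.012,"y": 0,"z": 0,"roll": 0,"fingers": 0},{"x": 0.012,"y": 0,"z": 0,"roll": 0,"fingers": 0},{"x": 0.008,"y": 0,"z": -0.001,"roll": 0,"fingers": 0}]}}

```text
clock: 15.18
eef_pos: [0.3969, 0.1934, 0.0719]
tool_rot: [-0.029, 0.709, 0.008, 0.705]
ft_force: [-0.1, -0.0, -0.6]
grip_width: 0.0143
```

```bash
python3 - <<'E'
from h import *
p,R,o=status();lean(); a=snap('side','s17');t=tipw(); print('tip',t,R.T@(np.array([.392,.1905,.008])-t), get_obs()['clock'],get_obs()['ft_force'])
E
```

```text
t 15.1833 p [0.3969 0.1934 0.0719] q [ 0.47   0.283 -0.391  0.915 -0.025  0.419] F [-0.05 -0.03 -0.6 ] w 0.0143
jaw yaw 1.6223 tool z [ 0.9987  0.0513 -0.006 ] tool x [-0.0045 -0.03   -0.9995]
lean rad -0.0176 tan -0.0247  radius 0.4415 tau [ -0.  -35.   20.8   0.4  -0.1  -0. ] vel [ 0.    0.1  -0.15 -0.25  0.    0.01]
tip [0.39169031 0.19043881 0.01158901] [0.00358414 0.0001519  0.00033391] 15.2333 [ 0.66571968 -0.27829701 -1.47515198]
```

Request:
{"fn": "arm_command", "kwargs": {"motion": [{"x": 0.004,"y": 0,"z": 0,"roll": 0,"fingers": 0},{"x": 0,"y": 0,"z": 0,"roll": 0,"fingers": 1},{"x": 0,"y": 0,"z": -0.001,"roll": 0,"fingers": 1},{"x": -0.001,"y": 0,"z": -0.001,"roll": 0,"fingers": 1},{"x": -0.002,"y": 0,"z": -0.001,"roll": 0,"fingers": 1}]}}

```text
clock: 15.65
eef_pos: [0.3937, 0.1931, 0.0711]
tool_rot: [-0.029, 0.709, 0.007, 0.705]
ft_force: [-0.0, 0.6, 0.3]
grip_width: 0.0626
```

```bash
python3 - <<'E'
from h import *
p,R,o=status();lean(); w=snap('wrist','w18'); s=snap('side','s18')
cv2.imwrite('pics/ab18.png',np.hstack([cv2.resize(w['frame'][:,:,::-1],(400,300)),cv2.resize(s['frame'][150:300,300:500,::-1],(400,300))]))
E
```

```text
t 15.65 p [0.3937 0.1931 0.0711] q [ 0.473  0.279 -0.398  0.912 -0.025  0.422] F [-0.04  0.56  0.27] w 0.0626
jaw yaw 1.6221 tool z [ 0.9987  0.0511 -0.0069] tool x [-0.0054 -0.0304 -0.9995]
lean rad -0.0187 tan -0.0246  radius 0.4385 tau [ -0.1 -33.8  20.3   0.   -0.1  -0. ] vel [ 0.02 -0.06  0.01  0.07 -0.    0.01]
```

View pics/ab18.png

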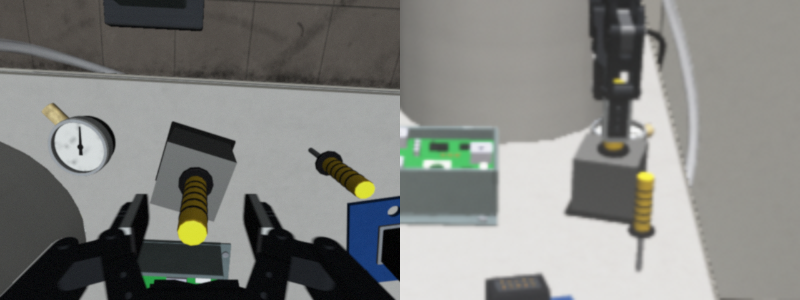

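Request:
{"fn": "arm_command", "kwargs": {"motion": [{"x": -0.02,"y": 0,"z": 0,"roll": 0,"fingers": 1},{"x": -0.035,"y": 0,"z": 0,"roll": 0,"fingers": 1},{"x": -0.035,"y": 0,"z": 0,"roll": 0,"fingers": 1},{"x": -0.03,"y": 0,"z": 0,"roll": 0,"fingers": 1},{"x": -0.01,"y": 0.015,"z": -0.01,"roll": 0,"fingers": 1},{"x": 0,"y": 0.026,"z": -0.025,"roll": 0,"fingers": 1},{"x": 0,"y": 0.026,"z": -0.025,"roll": 0,"fingers": 1},{"x": 0,"y": 0.026,"z": -0.025,"roll": 0,"fingers": 1},{"x": 0,"y": 0.026,"z": -0.025,"roll": 0,"fingers": 1},{"x": 0,"y": 0.026,"z": -0.025,"roll": 0,"fingers": 1},{"x": 0,"y": 0.026,"z": -0.025,"roll": 0,"fingers": 1},{"x": 0,"y": 0.026,"z": -0.025,"roll": 0,"fingers": 1},{"x": 0,"y": 0.026,"z": -0.025,"roll": 0,"fingers": 1},{"x": 0,"y": 0.026,"z": -0.025,"roll": 0,"fingers": 1}]}}

```text
clock: 16.92
eef_pos: [0.1432, 0.443, 0.208]
tool_rot: [-0.019, 0.705, 0.006, 0.709]
ft_force: [1.1, 0.5, -0.0]
grip_width: 0.0854
```

```bash
python3 - <<'E'
from h import *
p,R,o=status();lean(); snap('scene','sc19')
E
```

```text
t 16.9167 p [0.1432 0.443  0.208 ] q [ 1.265  0.198 -0.111  1.278 -0.011  1.23 ] F [ 1.14  0.48 -0.01] w 0.0854
jaw yaw 1.606 tool z [0.9994 0.0353 0.0043] tool x [ 0.005  -0.0192 -0.9998]
lean rad -0.0168 tan -0.0106  radius 0.4656 tau [ -2.3 -36.8  22.9   0.3   0.1  -0.7] vel [0.89 0.36 0.45 0.07 0.01 0.89]
```

View pics/sc19.png

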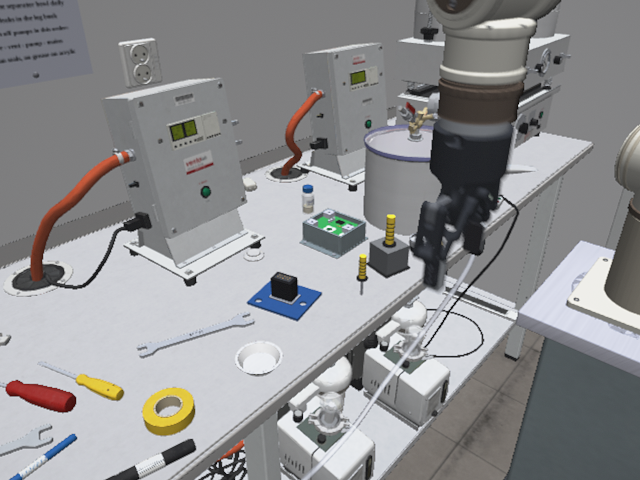

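Request:
{"fn": "arm_command", "kwargs": {"motion": [{"x": 0,"y": 0,"z": 0,"roll": 0,"fingers": 1},{"x": 0,"y": 0,"z": 0,"roll": 0,"fingers": 1},{"x": 0,"y": 0,"z": 0,"roll": 0,"fingers": 1},{"x": 0,"y": 0,"z": 0,"roll": 0,"fingers": 1}]}}

```text
clock: 17.3
eef_pos: [0.1366, 0.4486, 0.2079]
tool_rot: [-0.022, 0.706, 0.012, 0.707]
ft_force: [-0.4, -0.3, -0.3]
grip_width: 0.0854
```

```bash
python3 - <<'E'
from h import *
p,R,o=status();lean(); print(plan([.45,.39,.18]))
E
```

```text
t 17.3 p [0.1366 0.4486 0.2079] q [ 1.279  0.203 -0.106  1.276 -0.006  1.231] F [-0.37 -0.26 -0.32] w 0.0854
jaw yaw 1.619 tool z [9.988e-01 4.820e-02 9.000e-04] tool x [ 0.0016 -0.0152 -0.9999]
lean rad -0.0141 tan -0.0060  radius 0.4689 tau [  0.5 -34.6  24.8   0.1   0.    0. ] vel [-0.02 -0.01 -0.01  0.   -0.01 -0.01]
[ 0.02927287 -0.07316604  0.31022352]
```

Request:
{"fn": "arm_command", "kwargs": {"motion": [{"x": 0,"y": -0.008,"z": 0.034,"roll": 0,"fingers": 1},{"x": 0,"y": -0.008,"z": 0.034,"roll": 0,"fingers": 1},{"x": 0,"y": -0.008,"z": 0.034,"roll": 0,"fingers": 1},{"x": 0,"y": -0.008,"z": 0.034,"roll": 0,"fingers": 1},{"x": 0,"y": -0.008,"z": 0.034,"roll": 0,"fingers": 1},{"x": 0,"y": -0.008,"z": 0.034,"roll": 0,"fingers": 1},{"x": 0,"y": -0.008,"z": 0.034,"roll": 0,"fingers": 1},{"x": 0,"y": -0.008,"z": 0.034,"roll": 0,"fingers": 1},{"x": 0,"y": -0.008,"z": 0.024,"roll": 0,"fingers": 1}]}}

```text
clock: 18.05
eef_pos: [0.4519, 0.3768, 0.2111]
tool_rot: [-0.019, 0.706, 0.009, 0.708]
ft_force: [0.2, 0.5, -0.1]
grip_width: 0.0854
```

```bash
python3 - <<'E'
from h import *
camera('side'); camera('side')
p,R,o=status();lean(); snap('wrist','w20'); status()
E
```

```text
t 18.15 p [0.4531 0.3758 0.2107] q [ 0.699  0.434  0.226  1.371 -0.013  0.665] F [ 0.07  0.42 -0.03] w 0.0855
jaw yaw 1.6053 tool z [0.9994 0.0345 0.0016] tool x [ 0.0022 -0.015  -0.9999]
lean rad -0.0080 tan -0.0129  radius 0.5886 tau [ -0.9 -45.9  26.1  -0.1  -0.2  -0.2] vel [ 0.07 -0.03 -0.05  0.01  0.04  0.03]
t 18.2 p [0.4507 0.3767 0.2106] q [ 0.702  0.432  0.224  1.372 -0.011  0.665] F [-0.69 -0.62 -0.35] w 0.0851
jaw yaw 1.6075 tool z [ 9.993e-01  3.670e-02 -3.000e-04] tool x [ 3.000e-04 -1.480e-02 -9.999e-01]
```

View pics/w20.png

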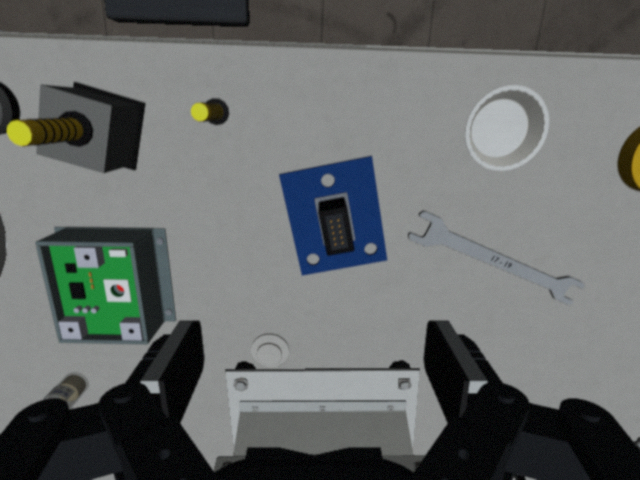

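The wrist view shows the cover with holes at about (328,181), (313,259) and (371,248), and its black block at (336,228). I'll measure those with masks.

```bash
cat > cov.py <<'E'
from h import *
def cover_pose(c,ztop=.005,roi=(270,140,400,290)):
    x0,y0,x1,y1=roi; f=c['frame'][y0:y1,x0:x1]; hsv=cv2.cvtColor(f,cv2.COLOR_RGB2HSV)
    m=cv2.inRange(hsv,(105,120,60),(125,255,255))
    n,l=cv2.findContours(m,cv2.RETR_CCOMP,cv2.CHAIN_APPROX_NONE)[0:2]
    res=[]
    for i,k in enumerate(n):
        if l[0][i][3]>=0 and cv2.contourArea(k)>30:
            M=cv2.moments(k); res.append((cv2.contourArea(k),M['m10']/M['m00']+x0,M['m01']/M['m00']+y0))
    return res
E
python3 - <<'E'
from cov import *
np.set_printoptions(precision=4,suppress=True)
c=load('w20')
for r in cover_pose(c): print(r,onz(c,r[1:],.004))
print('conn top',onz(c,(336,232),.045))
for n,p in [('t3',(87,257)),('t2',(71,330)),('t1',(131,331))]: print(n,onz(c,p,.045))
E
```

```text
(144.5, 312.7047289504037, 258.6147635524798) [0.506  0.3747 0.004 ]
(147.0, 370.0442176870748, 248.23356009070295) [0.4933 0.4288 0.004 ]
(2011.0, 335.4025360517156, 222.73512348748548) [0.4694 0.3946 0.004 ]
(183.0, 327.4617486338798, 179.98360655737704) [0.4298 0.3854 0.004 ]
conn top [0.4656 0.3933 0.045 ]
t3 [0.4961 0.1818 0.045 ]
t2 [0.5688 0.1557 0.045 ]
t1 [0.5675 0.2109 0.045 ]
```

Request:
{"fn": "arm_command", "kwargs": {"motion": [{"x": 0.01,"y": 0.009,"z": 0.008,"roll": -0.1,"fingers": 1},{"x": 0.02,"y": 0.009,"z": 0.008,"roll": -0.1,"fingers": 1},{"x": 0.03,"y": 0,"z": 0,"roll": 0,"fingers": 1},{"x": 0.03,"y": 0,"z": 0,"roll": 0,"fingers": 1},{"x": 0.02,"y": 0,"z": 0,"roll": 0,"fingers": 1}]}}

```text
clock: 18.62
eef_pos: [0.4683, 0.3942, 0.1056]
tool_rot: [-0.087, 0.699, 0.083, 0.705]
ft_force: [-0.9, -0.4, 0.5]
grip_width: 0.0849
```

```bash
python3 - <<'E'
from cov import *
camera('side')
p,R,o=status();lean(); print(plan([.4647,.3936,.018]))
c=snap('wrist','w21')
E
```

```text
t 18.6667 p [0.4662 0.3924 0.1015] q [ 0.705  0.537  0.101  1.137 -0.01   0.464] F [-0.6  -0.84 -3.19] w 0.0856
jaw yaw 1.8116 tool z [0.9712 0.2385 0.0016] tool x [ 0.004  -0.0093 -0.9999]
lean rad -0.0030 tan -0.0096  radius 0.6094 tau [ -0.  -60.6  31.1  -0.5  -0.   -0. ] vel [ 0.   -0.01  0.03  0.13 -0.    0.  ]
[ 0.0834342   0.00230038 -0.00126975]
```

View pics/w21.png

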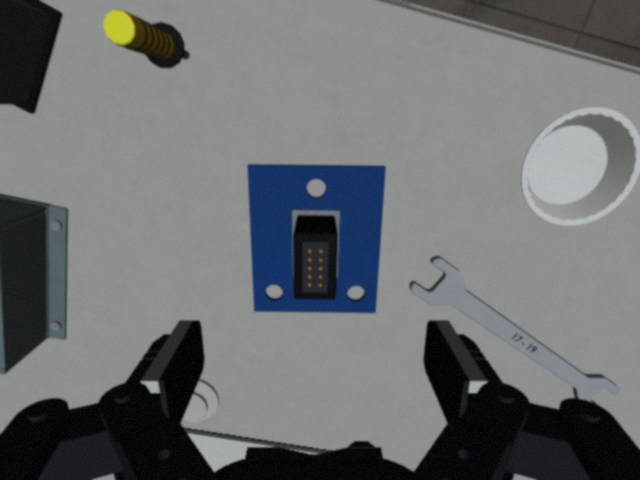

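Request:
{"fn": "arm_command", "kwargs": {"motion": [{"x": 0.02,"y": 0.002,"z": -0.001,"roll": 0.01,"fingers": 1},{"x": 0.022,"y": 0,"z": 0,"roll": 0,"fingers": 1},{"x": 0.022,"y": 0,"z": 0,"roll": 0,"fingers": 1},{"x": 0.012,"y": 0,"z": 0,"roll": 0,"fingers": 1}]}}

```text
clock: 19.05
eef_pos: [0.4676, 0.3971, 0.0357]
tool_rot: [-0.082, 0.698, 0.081, 0.707]
ft_force: [-0.1, -0.2, -0.6]
grip_width: 0.0855
```

```bash
python3 - <<'E'
from cov import *
camera('side')
p,R,o=status();lean(); print(plan([.4647,.3936,.018]))
c=snap('wrist','w22')
E
```

```text
t 19.1 p [0.467  0.3965 0.0342] q [ 0.708  0.599  0.015  0.979 -0.009  0.478] F [-0.14 -0.62 -1.18] w 0.0853
jaw yaw 1.8014 tool z [0.9734 0.2286 0.0116] tool x [ 0.0122 -0.0013 -0.9999]
lean rad 0.0085 tan -0.0089  radius 0.6126 tau [ -0.1 -55.2  24.8  -0.3  -0.   -0. ] vel [-0.   -0.02  0.02  0.07 -0.   -0.  ]
[ 0.01620064 -0.00226201 -0.00305311]
```

View pics/w22.png

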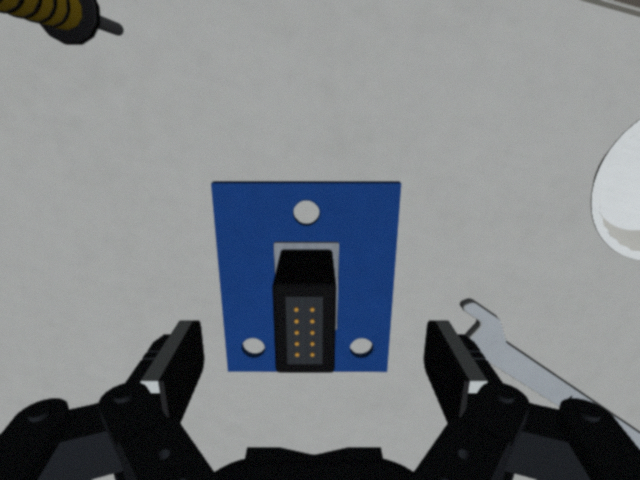

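Request:
{"fn": "arm_command", "kwargs": {"motion": [{"x": 0.01,"y": -0.002,"z": -0.004,"roll": 0,"fingers": 1},{"x": 0.005,"y": -0.001,"z": -0.001,"roll": 0,"fingers": 0.7}]}}

```text
clock: 19.32
eef_pos: [0.4651, 0.3947, 0.0252]
tool_rot: [-0.081, 0.696, 0.082, 0.709]
ft_force: [-0.4, -0.8, -0.7]
grip_width: 0.0757
```

```bash
python3 - <<'E'
from cov import *
camera('side')
p,R,o=status();lean(); print(plan([.4647,.3936,.018]))
E
```

```text
t 19.3667 p [0.4656 0.395  0.0253] q [ 0.708  0.6   -0.011  0.943 -0.009  0.477] F [ 0.17 -0.5  -0.31] w 0.0685
jaw yaw 1.8017 tool z [0.9733 0.2288 0.0192] tool x [ 0.0187  0.0043 -0.9998]
lean rad 0.0170 tan -0.0089  radius 0.6106 tau [  0.1 -50.3  21.8  -0.1  -0.    0. ] vel [-0.   -0.    0.02  0.01 -0.   -0.  ]
[ 0.00729793 -0.00114748 -0.00138293]
```

Request:
{"fn": "arm_command", "kwargs": {"motion": [{"x": 0.006,"y": -0.001,"z": -0.002,"roll": 0,"fingers": 0},{"x": 0.002,"y": 0,"z": -0.001,"roll": 0,"fingers": 0}]}}

```text
clock: 19.53
eef_pos: [0.4647, 0.3948, 0.0203]
tool_rot: [-0.08, 0.694, 0.083, 0.711]
ft_force: [0.1, -0.2, -0.2]
grip_width: 0.0443
```

```bash
python3 - <<'E'
from cov import *
p,R,o=status();lean(); print(plan([.4647,.3936,.018]))
E
```

```text
t 19.5333 p [0.4647 0.3948 0.0203] q [ 0.709  0.6   -0.025  0.923 -0.009  0.478] F [ 0.05 -0.24 -0.24] w 0.0443
jaw yaw 1.8016 tool z [0.9732 0.2287 0.024 ] tool x [ 0.0228  0.0078 -0.9997]
lean rad 0.0224 tan -0.0089  radius 0.6098 tau [ -0.  -50.7  22.4  -0.4  -0.   -0. ] vel [ 0.01 -0.02 -0.02 -0.05  0.    0.01]
[ 0.00233792 -0.00114976 -0.00032906]
```

Request:
{"fn": "arm_command", "kwargs": {"motion": [{"x": 0.001,"y": -0.001,"z": -0.001,"roll": 0,"fingers": 0},{"x": 0.001,"y": 0,"z": 0,"roll": 0,"fingers": 0},{"x": 0,"y": 0,"z": 0,"roll": 0,"fingers": 0}]}}

```text
clock: 19.78
eef_pos: [0.4648, 0.3941, 0.0205]
tool_rot: [-0.079, 0.693, 0.084, 0.712]
ft_force: [-0.7, 0.3, -2.2]
grip_width: 0.0232
```

```bash
python3 - <<'E'
from cov import *
p,R,o=status();lean(); print(plan([.4647,.3936,.018])); camera('side');camera('side');status(); snap('wrist','w23')
np.savez('grasp.npz',p=pose()[0],R=pose()[1])
E
```

```text
t 19.7833 p [0.4648 0.3941 0.0205] q [ 0.708  0.598 -0.03   0.918 -0.009  0.477] F [-0.68  0.35 -2.22] w 0.0232
jaw yaw 1.8015 tool z [0.9732 0.2285 0.0268] tool x [ 0.0253  0.0095 -0.9996]
lean rad 0.0254 tan -0.0093  radius 0.6094 tau [ -0.  -51.6  22.5  -0.2  -0.1  -0. ] vel [-0.   -0.01 -0.    0.01 -0.    0.  ]
[ 0.0024754  -0.00043778 -0.00029762]
t 19.8833 p [0.4647 0.394  0.0202] q [ 0.708  0.598 -0.03   0.918 -0.009  0.477] F [ 0.34  0.49 -0.73] w 0.0227
jaw yaw 1.8016 tool z [0.9732 0.2286 0.0264] tool x [ 0.0249  0.0092 -0.9996]
```

View pics/w23.png

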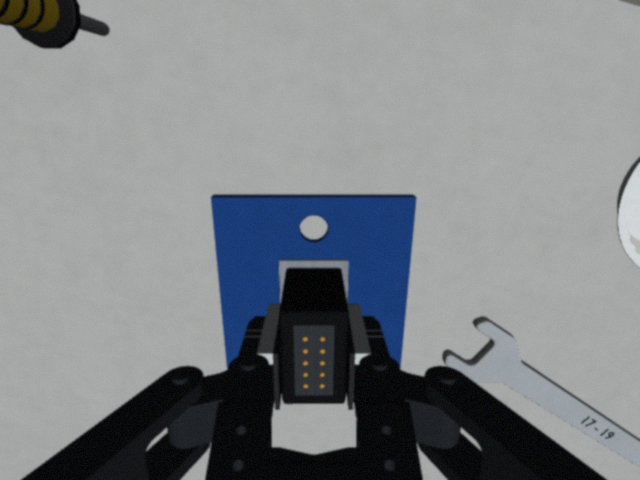

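Request:
{"fn": "arm_command", "kwargs": {"motion": [{"x": -0.006,"y": 0,"z": 0,"roll": 0,"fingers": 0},{"x": -0.02,"y": 0,"z": 0,"roll": 0,"fingers": 0},{"x": -0.025,"y": 0,"z": 0,"roll": 0,"fingers": 0},{"x": -0.025,"y": 0,"z": 0,"roll": 0,"fingers": 0},{"x": -0.025,"y": 0,"z": 0,"roll": 0,"fingers": 0},{"x": -0.015,"y": 0,"z": 0,"roll": 0,"fingers": 0}]}}

```text
clock: 20.43
eef_pos: [0.4569, 0.389, 0.1331]
tool_rot: [-0.083, 0.699, 0.08, 0.706]
ft_force: [0.7, 0.7, -2.6]
grip_width: 0.0227
```

```bash
cat > plate.py <<'E'
from cov import *
G=np.load('grasp.npz'); Rg,pg=G['R'],G['p']
cc=np.array([.4647,.3936,0]); cy=.2306
Rc=Rn.from_euler('z',cy).as_matrix()
Rct=Rg.T@Rc; cct=Rg.T@(cc-pg)       # cover pose in tool frame
MC=np.array([.533,.1815,0]); MY=.027
def pst(mc=MC,my=MY,gap=.015,verbose=True):
    p,R,o=pose(); C=p+R@cct; RC=R@Rct
    print('cover c',C.round(4),'yaw %.4f'%np.arctan2(RC[1,0],RC[0,0]),'tilt n',RC[:2,2].round(4))
    Rm=Rn.from_euler('z',my).as_matrix()
    for n,h in (('1',(.036,.028,0)),('2',(.036,-.028,0)),('3',(-.036,0,0))):
        print(' hole',n,'minus thread',((C+RC@np.array(h))-(mc+Rm@(np.array(h)+[0,0,.045]))).round(4))
    tgt=mc+[0,0,.045+gap]
    print(' move tool',(R.T@(tgt-C)).round(4),'roll',round(-(my-np.arctan2(RC[1,0],RC[0,0])),4))
E
python3 - <<'E'
from plate import *
status();lean();pst(); snap('side','s24'); snap('scene','sc24')
E
```

```text
t 20.4333 p [0.4569 0.389  0.1331] q [ 0.71   0.489  0.107  1.184 -0.009  0.479] F [ 0.73  0.73 -2.59] w 0.0227
jaw yaw 1.8016 tool z [0.9734 0.2288 0.0087] tool x [ 0.0097 -0.0033 -0.9999]
lean rad 0.0053 tan -0.0088  radius 0.6000 tau [ -0.  -47.6  23.4  -0.   -0.   -0. ] vel [ 0.   -0.13  0.26  0.41  0.    0.  ]
cover c [0.4566 0.3883 0.1129] yaw 0.2305 tilt n [0.0152 0.0124]
 hole 1 minus thread [-0.083   0.2133  0.0671]
 hole 2 minus thread [-0.0717  0.2148  0.0675]
 hole 3 minus thread [-0.0755  0.1996  0.0686]
 move tool [ 0.0544 -0.2185  0.0266] roll 0.2035
```

View pics/s24.png

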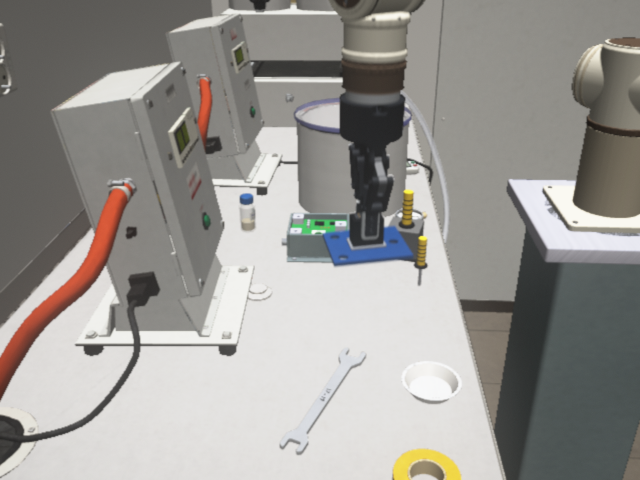

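Request:
{"fn": "arm_command", "kwargs": {"motion": [{"x": 0,"y": -0.015,"z": 0.002,"roll": 0.02,"fingers": 0},{"x": 0,"y": -0.022,"z": 0.003,"roll": 0.02,"fingers": 0},{"x": 0,"y": -0.022,"z": 0.004,"roll": 0.02,"fingers": 0},{"x": 0,"y": -0.022,"z": 0.004,"roll": 0.02,"fingers": 0},{"x": 0,"y": -0.022,"z": 0.005,"roll": 0.02,"fingers": 0},{"x": 0,"y": -0.022,"z": 0.005,"roll": 0.02,"fingers": 0},{"x": 0,"y": -0.022,"z": 0.006,"roll": 0.02,"fingers": 0},{"x": 0,"y": -0.022,"z": 0.006,"roll": 0.02,"fingers": 0},{"x": 0,"y": -0.022,"z": 0.007,"roll": 0.02,"fingers": 0},{"x": 0,"y": -0.015,"z": 0.007,"roll": 0.02,"fingers": 0}]}}

```text
clock: 21.37
eef_pos: [0.528, 0.1772, 0.1184]
tool_rot: [-0.013, 0.711, 0.003, 0.703]
ft_force: [0.4, -0.2, -2.7]
grip_width: 0.0226
```

```bash
python3 - <<'E'
from plate import *
camera('side');camera('side')
status();lean();pst(); snap('side','s25'); snap('scene','sc25')
E
```

```text
t 21.4667 p [0.5286 0.1765 0.1182] q [ 0.328  0.435 -0.02   1.129 -0.01   0.307] F [-0.38  0.87 -2.75] w 0.0228
jaw yaw 1.5913 tool z [ 0.9997  0.0204 -0.0104] tool x [-0.0101 -0.0139 -0.9999]
lean rad -0.0140 tan -0.0100  radius 0.5573 tau [ -0.8 -46.3  24.5   0.1  -0.2  -0. ] vel [ 0.05 -0.01  0.01  0.01  0.04  0.01]
cover c [0.5277 0.1757 0.0981] yaw 0.0199 tilt n [0.0363 0.0177]
 hole 1 minus thread [-0.0051 -0.006   0.0513]
 hole 2 minus thread [-0.0055 -0.006   0.0522]
 hole 3 minus thread [-0.0052 -0.0055  0.0544]
 move tool [0.0379 0.0062 0.0058] roll -0.0071
```

View pics/sc25.png

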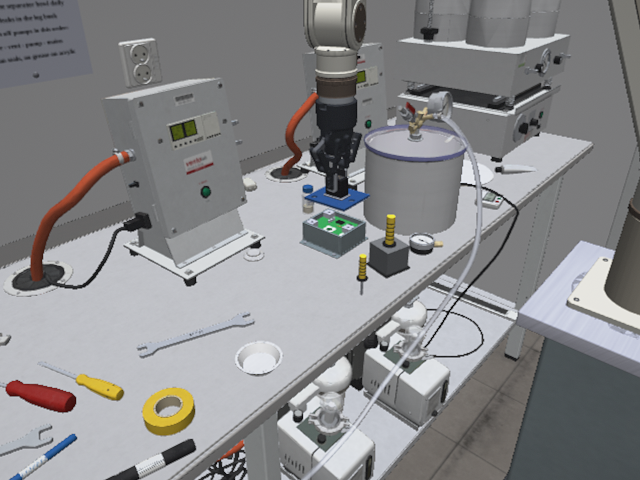

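Request:
{"fn": "arm_command", "kwargs": {"motion": [{"x": 0.002,"y": 0.003,"z": 0.002,"roll": 0,"fingers": 0},{"x": 0.002,"y": 0.003,"z": 0.002,"roll": -0.007,"fingers": 0},{"x": 0.002,"y": 0,"z": 0,"roll": 0,"fingers": 0},{"x": 0.002,"y": 0,"z": 0,"roll": 0,"fingers": 0}]}}

```text
clock: 21.9
eef_pos: [0.5306, 0.1878, 0.1087]
tool_rot: [-0.017, 0.711, 0.008, 0.703]
ft_force: [-0.4, -0.9, -3.6]
grip_width: 0.0232
```

```bash
python3 - <<'E'
from plate import *
camera('side');camera('side')
status();lean();pst()
E
```

```text
t 22.0 p [0.5303 0.1876 0.1084] q [ 0.344  0.454 -0.017  1.115 -0.007  0.309] F [-0.37 -0.15 -2.78] w 0.0229
jaw yaw 1.6062 tool z [ 0.9993  0.0352 -0.0128] tool x [-0.0124 -0.0121 -0.9998]
lean rad -0.0158 tan -0.0072  radius 0.5625 tau [  0.  -46.7  24.3   0.   -0.   -0. ] vel [-0.01 -0.01  0.01  0.01 -0.   -0.  ]
cover c [0.5294 0.1869 0.0883] yaw 0.0348 tilt n [0.0386 0.0162]
 hole 1 minus thread [-0.0039  0.0056  0.0415]
 hole 2 minus thread [-0.0034  0.0057  0.0423]
 hole 3 minus thread [-0.0036  0.0051  0.0447]
 move tool [ 0.0283 -0.0052  0.0038] roll 0.0078
```

Request:
{"fn": "arm_command", "kwargs": {"motion": [{"x": -0.03,"y": -0.002,"z": 0,"roll": 0,"fingers": 0},{"x": -0.03,"y": -0.002,"z": 0,"roll": 0,"fingers": 0},{"x": -0.03,"y": 0,"z": 0,"roll": 0,"fingers": 0},{"x": 0,"y": 0,"z": 0,"roll": 0,"fingers": 0},{"x": 0,"y": 0,"z": 0,"roll": 0,"fingers": 0},{"x": 0,"y": 0,"z": 0,"roll": 0,"fingers": 0}]}}

```text
clock: 22.5
eef_pos: [0.5292, 0.186, 0.1996]
tool_rot: [-0.019, 0.713, 0.009, 0.701]
ft_force: [-0.0, 0.0, -2.8]
grip_width: 0.0231
```

```bash
python3 - <<'E'
from plate import *
status();lean();pst()
E
```

```text
t 22.5 p [0.5292 0.186  0.1996] q [ 0.342  0.393  0.135  1.334 -0.008  0.303] F [-0.02  0.04 -2.81] w 0.0231
jaw yaw 1.6103 tool z [ 0.9991  0.0392 -0.0176] tool x [-0.017  -0.0142 -0.9998]
lean rad -0.0208 tan -0.0077  radius 0.5610 tau [ -0.  -45.5  25.9   0.4  -0.   -0. ] vel [ 0.    0.01 -0.02 -0.01  0.   -0.  ]
cover c [0.5283 0.1852 0.1794] yaw 0.0388 tilt n [0.0432 0.0185]
 hole 1 minus thread [-0.0051  0.0041  0.1324]
 hole 2 minus thread [-0.0044  0.0041  0.1333]
 hole 3 minus thread [-0.0047  0.0033  0.136 ]
 move tool [ 0.1194 -0.0023  0.0067] roll 0.0118
```

Request:
{"fn": "arm_command", "kwargs": {"motion": [{"x": 0.015,"y": 0,"z": 0,"roll": 0,"fingers": 0},{"x": 0.015,"y": 0,"z": 0,"roll": 0,"fingers": 0},{"x": 0.015,"y": 0,"z": 0,"roll": 0,"fingers": 0},{"x": 0.015,"y": 0,"z": 0,"roll": 0,"fingers": 0},{"x": 0.01,"y": 0,"z": 0,"roll": 0,"fingers": 0},{"x": 0,"y": 0,"z": 0,"roll": 0,"fingers": 0}]}}

```text
clock: 23.0
eef_pos: [0.5242, 0.1844, 0.1206]
tool_rot: [-0.02, 0.715, 0.009, 0.698]
ft_force: [-0.2, -0.2, -3.3]
grip_width: 0.0229
```

```bash
python3 - <<'E'
from plate import *
status();lean();pst()
E
```

```text
t 23.0 p [0.5242 0.1844 0.1206] q [ 0.343  0.441 -0.005  1.153 -0.008  0.302] F [-0.24 -0.25 -3.29] w 0.0229
jaw yaw 1.6118 tool z [ 0.9989  0.0406 -0.0245] tool x [-0.0238 -0.0168 -0.9996]
lean rad -0.0281 tan -0.0078  radius 0.5557 tau [ -0.  -47.5  25.4  -0.3  -0.   -0. ] vel [ 0.    0.01 -0.02  0.01 -0.    0.  ]
cover c [0.5231 0.1836 0.1005] yaw 0.0401 tilt n [0.05   0.0211]
 hole 1 minus thread [-0.0104  0.0026  0.0531]
 hole 2 minus thread [-0.0096  0.0026  0.0542]
 hole 3 minus thread [-0.0098  0.0017  0.0573]
 move tool [ 0.0402 -0.0019  0.0108] roll 0.0131
```

Request:
{"fn": "arm_command", "kwargs": {"motion": [{"x": 0,"y": 0.016,"z": 0.002,"roll": 0.006,"fingers": 0},{"x": 0,"y": 0.022,"z": 0.002,"roll": 0.006,"fingers": 0},{"x": 0,"y": 0.022,"z": 0.002,"roll": 0,"fingers": 0},{"x": 0,"y": 0.022,"z": 0.002,"roll": 0,"fingers": 0},{"x": 0,"y": 0.018,"z": 0.002,"roll": 0,"fingers": 0},{"x": 0.02,"y": 0,"z": 0,"roll": 0,"fingers": 0},{"x": 0.02,"y": 0,"z": 0,"roll": 0,"fingers": 0}]}}

```text
clock: 23.58
eef_pos: [0.5289, 0.2875, 0.0759]
tool_rot: [-0.015, 0.717, 0.003, 0.697]
ft_force: [-0.6, -0.8, -3.7]
grip_width: 0.0229
```

```bash
python3 - <<'E'
from plate import *
status();lean();pst(mc=np.array([.52,.297,-.045]),gap=0); w=snap('wrist','w26')
for n,p in [('flange',[.606,.34,.01])]: print(proj(w,[p]))
E
```

```text
t 23.5833 p [0.5289 0.2875 0.0759] q [ 0.499  0.568  0.081  1.116 -0.003  0.473] F [-0.63 -0.81 -3.71] w 0.0229
jaw yaw 1.5969 tool z [ 0.9993  0.0256 -0.0275] tool x [-0.0271 -0.0177 -0.9995]
lean rad -0.0323 tan -0.0026  radius 0.6020 tau [  0.6 -54.4  26.1   0.8   0.1   0. ] vel [ 0.04  0.2  -0.28 -0.55  0.02  0.01]
cover c [0.5277 0.2867 0.0557] yaw 0.0251 tilt n [0.0533 0.0216]
 hole 1 minus thread [ 0.0077 -0.0104  0.0532]
 hole 2 minus thread [ 0.0076 -0.0104  0.0544]
 hole 3 minus thread [ 0.0078 -0.0102  0.0577]
 move tool [ 0.0557  0.0114 -0.0059] roll -0.0019
[[393.41316292 381.14869737]]
```

View pics/w26.png

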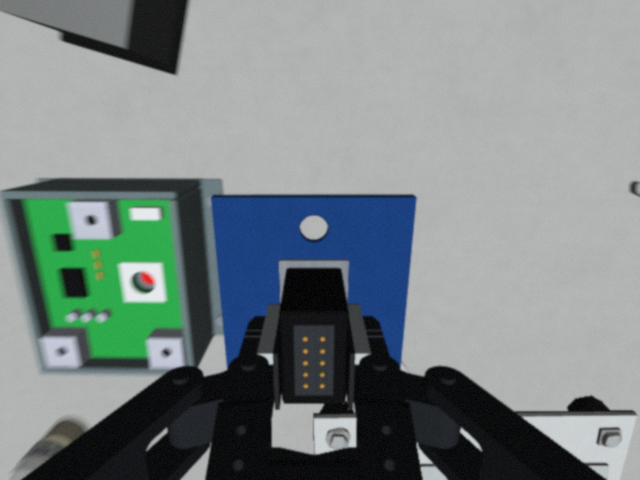

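Request:
{"fn": "arm_command", "kwargs": {"motion": [{"x": 0.008,"y": 0.006,"z": -0.008,"roll": 0,"fingers": 0},{"x": 0.015,"y": 0.004,"z": -0.003,"roll": 0,"fingers": 0},{"x": 0.013,"y": 0,"z": 0,"roll": 0,"fingers": 0}]}}

```text
clock: 23.88
eef_pos: [0.5139, 0.296, 0.0352]
tool_rot: [-0.016, 0.719, 0.002, 0.695]
ft_force: [-0.1, -0.4, -3.0]
grip_width: 0.023
```

```bash
python3 - <<'E'
from plate import *
c=load('w26')
P=[onz(c,q,.045)[:2] for q in ((91,220),(62,351.5),(166,352))]; print('t3,t2,t1',np.round(P,4)); m=(P[1]+P[2])/2; d=P[2]-P[1]; e=m-P[0]
print('centre',(m+P[0])/2,'yaws',np.arctan2(-d[0],d[1]),np.arctan2(e[1],e[0]),np.linalg.norm(d),np.linalg.norm(e))
status();lean();pst(mc=np.array([.52,.297,-.045]),gap=0)
E
```

```text
t3,t2,t1 [[0.4964 0.1825]
 [0.5682 0.1567]
 [0.5665 0.2116]]
centre [0.53190667 0.18335313] yaws 0.030140554606604687 0.023166587871235766 0.05492782166090678 0.07095521660669186
t 23.8833 p [0.5139 0.296  0.0352] q [ 5.230e-01  5.980e-01  1.500e-02  1.027e+00 -1.000e-03  4.970e-01] F [-0.05 -0.35 -2.96] w 0.023
jaw yaw 1.5971 tool z [ 0.9991  0.0256 -0.0335] tool x [-0.033  -0.0205 -0.9992]
lean rad -0.0388 tan -0.0013  radius 0.5930 tau [  0.3 -52.6  23.1   0.7   0.    0. ] vel [-0.    0.15 -0.19 -0.33 -0.   -0.  ]
cover c [0.5126 0.2951 0.0151] yaw 0.0250 tilt n [0.0592 0.0244]
 hole 1 minus thread [-0.0075 -0.002   0.0123]
 hole 2 minus thread [-0.0075 -0.002   0.0136]
 hole 3 minus thread [-0.0074 -0.0018  0.0172]
 move tool [0.0148 0.002  0.008 ] roll -0.002
```

Request:
{"fn": "arm_command", "kwargs": {"motion": [{"x": 0.01,"y": 0,"z": 0.002,"roll": 0,"fingers": 0},{"x": 0.006,"y": 0,"z": 0,"roll": 0,"fingers": 0}]}}

```text
clock: 24.05
eef_pos: [0.5128, 0.2946, 0.0196]
tool_rot: [-0.017, 0.72, 0.002, 0.693]
ft_force: [-16.8, -10.0, 50.6]
grip_width: 0.0232
```

```bash
python3 - <<'E'
from plate import *
status();lean();pst(mc=np.array([.52,.297,-.045]),gap=0); print(get_obs()['ft_torque'])
E
```

```text
t 24.05 p [0.5128 0.2946 0.0196] q [ 0.522  0.616  0.001  1.    -0.001  0.495] F [-16.82 -10.04  50.58] w 0.0232
jaw yaw 1.5979 tool z [ 0.9989  0.0263 -0.0384] tool x [-0.0378 -0.0227 -0.999 ]
lean rad -0.0441 tan -0.0008  radius 0.5915 tau [  1.5 -23.7  15.6  -6.8  -0.2   0.1] vel [ 0.   -0.02 -0.05 -0.05 -0.01  0.  ]
cover c [ 5.114e-01  2.937e-01 -5.000e-04] yaw 0.0256 tilt n [0.064  0.0266]
 hole 1 minus thread [-0.0086 -0.0033 -0.0035]
 hole 2 minus thread [-0.0086 -0.0033 -0.0022]
 hole 3 minus thread [-0.0085 -0.0032  0.0018]
 move tool [-0.0009  0.003   0.0086] roll -0.0014
[-1.54728107  3.80285341  0.09271458]
```

Request:
{"fn": "arm_command", "kwargs": {"motion": [{"x": -0.002,"y": 0,"z": 0,"roll": 0,"fingers": 0.5},{"x": 0,"y": 0,"z": 0,"roll": 0,"fingers": 0.5},{"x": 0,"y": 0,"z": 0,"roll": 0,"fingers": 0.5}]}}

```text
clock: 24.3
eef_pos: [0.5144, 0.2946, 0.0242]
tool_rot: [-0.016, 0.719, 0.002, 0.694]
ft_force: [0.0, -0.1, -0.2]
grip_width: 0.0425
```

```bash
python3 - <<'E'
from plate import *
status();lean();snap('wrist','w27'); snap('side','s27'); snap('scene','sc27')
E
```

```text
t 24.3 p [0.5144 0.2946 0.0242] q [ 5.210e-01  6.110e-01  6.000e-03  1.007e+00 -1.000e-03  4.950e-01] F [ 0.02 -0.09 -0.22] w 0.0425
jaw yaw 1.5969 tool z [ 0.999   0.0254 -0.0358] tool x [-0.0353 -0.0213 -0.9991]
lean rad -0.0412 tan -0.0010  radius 0.5928 tau [  0.1 -50.2  21.3   0.3   0.   -0. ] vel [-0.01 -0.01  0.02  0.01 -0.    0.  ]
```

View pics/w27.png

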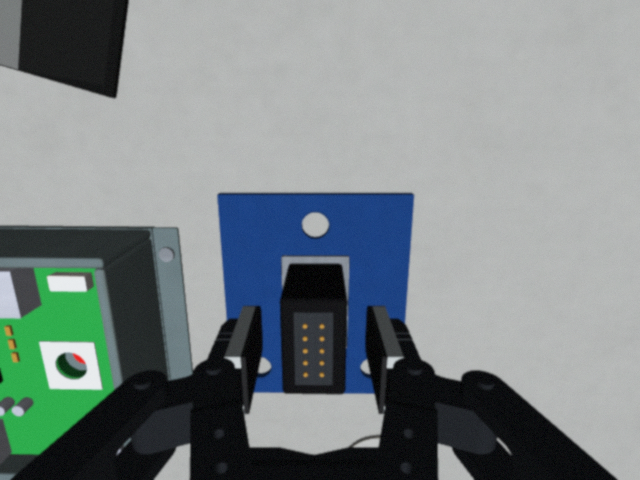

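View pics/s27.png

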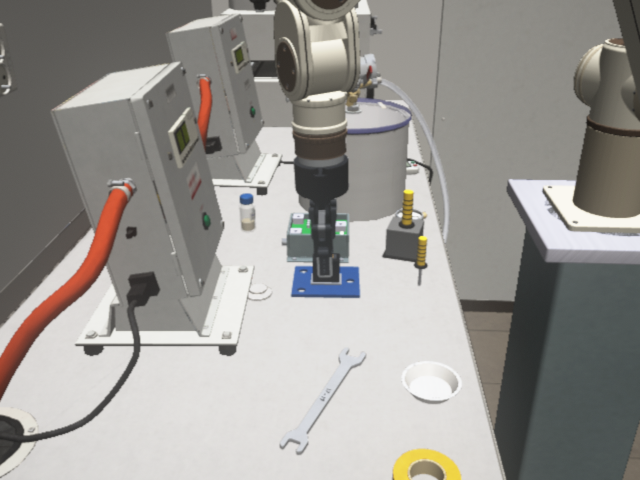

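```bash
python3 - <<'E'
from cov import *
np.set_printoptions(precision=4,suppress=True)
c=load('w27')
for r in cover_pose(c,roi=(200,180,430,400)): print(r,onz(c,r[1:],.004))
P=[onz(c,q,.004)[:2] for q in ((315,224),(263,367),(368.5,367))]
m=(P[1]+P[2])/2; d=P[2]-P[1]; e=m-P[0]
print(P,'centre',(m+P[0])/2,'yaws',np.arctan2(-d[0],d[1]),np.arctan2(e[1],e[0]),np.linalg.norm(d),np.linalg.norm(e))
s=load('s27')
for r in cover_pose(s,roi=(280,255,375,305)): print(r,onz(s,r[1:],.004))
s=load('sc27')
I=s['frame'][200:300,270:370,::-1]; cv2.imwrite('pics/sc27c.png',cv2.resize(I,(600,600),interpolation=cv2.INTER_CUBIC))
E
```

```text
(614.0, 314.9731270358306, 224.35586319218243) [0.4781 0.2947 0.004 ]
[array([0.4779, 0.2947]), array([0.5515, 0.2709]), array([0.5495, 0.3229])] centre [0.5142 0.2958] yaws 0.038536391386008735 0.030399772961334132 0.052025143637685116 0.07259932226531442
(39.0, 300.94871794871796, 290.06410256410254) [0.5504 0.3268 0.004 ]
(31.5, 349.67724867724866, 280.7883597883598) [0.4795 0.2963 0.004 ]
```

View pics/sc27c.png

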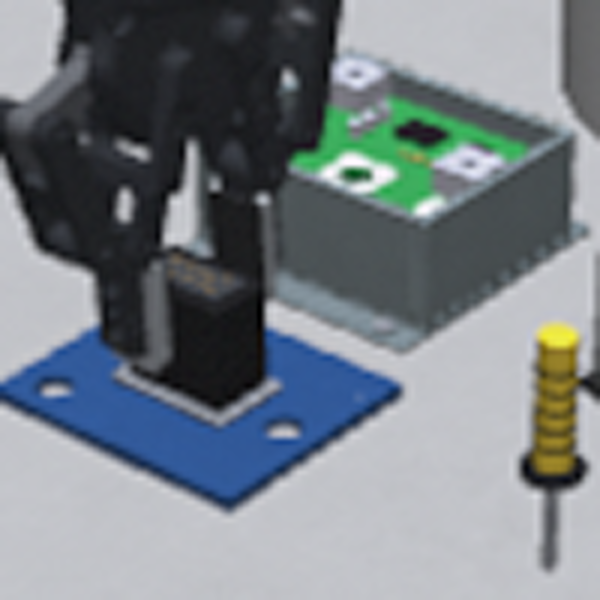

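```bash
python3 - <<'E'
from cov import *
np.set_printoptions(precision=4,suppress=True)
s=load('sc27')
f=lambda x,y:(270+x/6-.42,200+y/6-.42)
for n,q,z in [('h1',(54,388),.004),('h3',(284,430),.004),('t2',(356,73),.045),('t3',(470,163),.045),('bore',(360,173),.034)]: print(n,onz(s,f(*q),z))
s=load('s27'); cv2.imwrite('pics/s27c.png',cv2.resize(s['frame'][205:305,275:375,::-1],(600,600),interpolation=cv2.INTER_CUBIC))
E
```

```text
h1 [0.549  0.3242 0.004 ]
h3 [0.4775 0.2944 0.004 ]
t2 [0.5693 0.1528 0.045 ]
t3 [0.4967 0.1793 0.045 ]
bore [0.5331 0.193  0.034 ]
```

View pics/s27c.png

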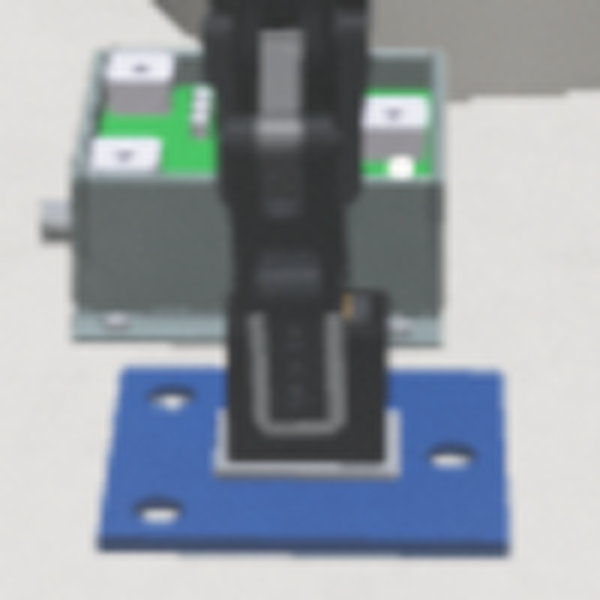

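Request:
{"fn": "arm_command", "kwargs": {"motion": [{"x": 0.003,"y": 0,"z": 0,"roll": 0,"fingers": 0},{"x": 0.001,"y": 0,"z": 0,"roll": 0,"fingers": 0},{"x": 0,"y": 0,"z": 0,"roll": 0,"fingers": 0}]}}

```text
clock: 24.7
eef_pos: [0.5147, 0.2948, 0.0206]
tool_rot: [-0.016, 0.719, 0.002, 0.695]
ft_force: [-1.3, -0.2, 0.1]
grip_width: 0.0225
```

```bash
python3 - <<'E'
from cov import *
camera('scene')
status();lean(); s=snap('side','s28'); w=snap('wrist','w28'); p,R,o=pose(); np.savez('grasp.npz',p=p,R=R)
for r in cover_pose(s,roi=(280,255,375,305)): print(r,onz(s,r[1:],.004))
for r in cover_pose(w,roi=(200,180,430,400)): print(r,onz(w,r[1:],.004))
E
sed -i 's/^cc=.*/cc=np.array([.5138,.2954,0]); cy=.028/; s/^MC=.*/MC=np.array([.5327,.1800,0]); MY=.028/' plate.py
python3 -c "
from plate import *
pst()"
```

```text
t 24.75 p [0.5147 0.2948 0.0206] q [ 0.52   0.615  0.002  0.999 -0.     0.495] F [-0.41 -1.25  2.1 ] w 0.0229
jaw yaw 1.5968 tool z [ 0.9991  0.0253 -0.0353] tool x [-0.0347 -0.0203 -0.9992]
lean rad -0.0402 tan -0.0004  radius 0.5931 tau [  0.1 -48.9  20.8   0.1  -0.1   0.1] vel [ 0. -0. -0.  0. -0. -0.]
(40.0, 300.84166666666664, 290.0625) [0.55053002 0.32685349 0.004     ]
(33.5, 349.66666666666663, 280.6517412935323) [0.47957447 0.2959283  0.004     ]
(632.5, 314.5372859025033, 226.0843214756258) [0.47824715 0.29476836 0.004     ]
cover c [ 0.5138  0.2954 -0.    ] yaw 0.0280 tilt n [0. 0.]
 hole 1 minus thread [-0.0189  0.1154 -0.045 ]
 hole 2 minus thread [-0.0189  0.1154 -0.045 ]
 hole 3 minus thread [-0.0189  0.1154 -0.045 ]
 move tool [-0.0583 -0.117   0.0138] roll -0.0
```

Request:
{"fn": "arm_command", "kwargs": {"motion": [{"x": 0,"y": 0,"z": 0,"roll": 0,"fingers": 0.6},{"x": 0,"y": 0,"z": 0,"roll": 0,"fingers": 0.6},{"x": 0,"y": 0,"z": 0,"roll": 0,"fingers": 0.6},{"x": 0,"y": 0,"z": 0,"roll": 0,"fingers": 0.6},{"x": -0.01,"y": 0,"z": 0,"roll": 0,"fingers": 0.6},{"x": -0.02,"y": 0,"z": 0,"roll": 0,"fingers": 0.6},{"x": -0.02,"y": 0,"z": 0,"roll": 0,"fingers": 0.6}]}}

```text
clock: 25.43
eef_pos: [0.5122, 0.2934, 0.0661]
tool_rot: [-0.019, 0.723, -0.001, 0.69]
ft_force: [0.5, 0.8, 0.1]
grip_width: 0.0513
```

```bash
python3 - <<'E'
from plate import *
status();lean()
E
```

```text
t 25.4333 p [0.5122 0.2934 0.0661] q [ 5.210e-01  5.720e-01  5.900e-02  1.112e+00 -1.000e-03  4.950e-01] F [0.53 0.78 0.11] w 0.0513
jaw yaw 1.597 tool z [ 0.9986  0.0249 -0.0468] tool x [-0.0461 -0.0276 -0.9986]
lean rad -0.0537 tan -0.0010  radius 0.5903 tau [ -0.  -48.   21.   -0.3  -0.   -0. ] vel [ 0.   -0.21  0.32  0.56  0.    0.  ]
```

Request:
{"fn": "arm_command", "kwargs": {"motion": [{"x": 0,"y": 0,"z": 0,"roll": 0,"fingers": 0.6},{"x": 0,"y": 0,"z": 0,"roll": 0,"fingers": 0.6},{"x": 0,"y": 0,"z": 0,"roll": 0,"fingers": 0.6},{"x": 0,"y": 0,"z": 0,"roll": 0,"fingers": 0.6},{"x": 0,"y": 0,"z": 0,"roll": 0,"fingers": 0.6},{"x": 0,"y": 0,"z": 0,"roll": 0,"fingers": 0.6}]}}

```text
clock: 25.93
eef_pos: [0.5146, 0.2948, 0.0707]
tool_rot: [-0.017, 0.721, 0.001, 0.693]
ft_force: [-0.6, -0.9, -0.4]
grip_width: 0.0516
```

```bash
python3 - <<'E'
from plate import *
status();lean()
E
```

```text
t 25.9333 p [0.5146 0.2948 0.0707] q [ 5.210e-01  5.670e-01  6.400e-02  1.114e+00 -1.000e-03  4.950e-01] F [-0.63 -0.86 -0.39] w 0.0516
jaw yaw 1.5968 tool z [ 0.9989  0.0251 -0.04  ] tool x [-0.0394 -0.0239 -0.9989]
lean rad -0.0461 tan -0.0011  radius 0.5931 tau [  0.  -49.7  22.7   0.3  -0.   -0. ] vel [ 0.    0.01 -0.01 -0.01 -0.   -0.  ]
```

Request:
{"fn": "arm_command", "kwargs": {"motion": [{"x": 0.001,"y": 0,"z": 0,"roll": 0,"fingers": 0.6},{"x": 0.001,"y": 0,"z": 0,"roll": 0,"fingers": 0.6},{"x": 0.001,"y": 0,"z": 0,"roll": 0,"fingers": 0.6},{"x": 0.001,"y": 0,"z": 0,"roll": 0,"fingers": 0.6},{"x": 0.001,"y": 0,"z": 0,"roll": 0,"fingers": 0.6},{"x": 0.001,"y": 0,"z": 0,"roll": 0,"fingers": 0.6},{"x": 0.001,"y": 0,"z": 0,"roll": 0,"fingers": 0.6},{"x": 0.001,"y": 0,"z": 0,"roll": 0,"fingers": 0.6},{"x": 0.001,"y": 0,"z": 0,"roll": 0,"fingers": 0.6},{"x": 0.001,"y": 0,"z": 0,"roll": 0,"fingers": 0.6},{"x": 0.001,"y": 0,"z": 0,"roll": 0,"fingers": 0.6},{"x": 0.001,"y": 0,"z": 0,"roll": 0,"fingers": 0.6},{"x": 0.001,"y": 0,"z": 0,"roll": 0,"fingers": 0.6},{"x": 0.001,"y": 0,"z": 0,"roll": 0,"fingers": 0.6},{"x": 0.001,"y": 0,"z": 0,"roll": 0,"fingers": 0.6}]}}

```text
clock: 27.18
eef_pos: [0.5126, 0.2936, 0.0518]
tool_rot: [-0.018, 0.722, 0.0, 0.691]
ft_force: [-0.2, 0.1, 0.7]
grip_width: 0.0512
```

```bash
python3 - <<'E'
from plate import *
status();lean()
E
```

```text
t 27.1833 p [0.5126 0.2936 0.0518] q [ 5.210e-01  5.840e-01  4.000e-02  1.077e+00 -1.000e-03  4.950e-01] F [-0.22  0.09  0.66] w 0.0512
jaw yaw 1.5969 tool z [ 0.9987  0.025  -0.0438] tool x [-0.0432 -0.0261 -0.9987]
lean rad -0.0504 tan -0.0011  radius 0.5907 tau [  0.  -49.7  22.    0.4  -0.    0. ] vel [ 0.    0.01 -0.02 -0.03 -0.   -0.  ]
```

Request:
{"fn": "arm_command", "kwargs": {"motion": [{"x": -0.04,"y": 0,"z": 0,"roll": 0,"fingers": 0.6},{"x": -0.04,"y": 0,"z": 0,"roll": 0,"fingers": 0.6},{"x": -0.04,"y": 0,"z": 0,"roll": 0,"fingers": 0.6},{"x": -0.04,"y": 0,"z": 0,"roll": 0,"fingers": 0.6},{"x": 0,"y": 0,"z": 0,"roll": 0,"fingers": 0.6},{"x": 0,"y": 0,"z": 0,"roll": 0,"fingers": 0.6},{"x": 0,"y": 0,"z": 0,"roll": 0,"fingers": 0.6}]}}

```text
clock: 27.77
eef_pos: [0.5178, 0.2968, 0.2154]
tool_rot: [-0.019, 0.724, -0.001, 0.689]
ft_force: [1.0, -0.3, -0.1]
grip_width: 0.0512
```

```bash
python3 - <<'E'
from plate import *
status();lean()
E
```

```text
t 27.7667 p [0.5178 0.2968 0.2154] q [ 5.210e-01  4.910e-01  3.270e-01  1.464e+00 -1.000e-03  4.950e-01] F [ 1.05 -0.28 -0.1 ] w 0.0512
jaw yaw 1.5971 tool z [ 0.9984  0.0248 -0.0499] tool x [-0.0492 -0.0295 -0.9984]
lean rad -0.0573 tan -0.0011  radius 0.5969 tau [  0.  -48.4  25.    0.6  -0.    0. ] vel [ 0.    0.   -0.01 -0.    0.   -0.  ]
```

Request:
{"fn": "arm_command", "kwargs": {"motion": [{"x": 0.02,"y": 0,"z": 0,"roll": 0,"fingers": 0.6},{"x": 0.02,"y": 0,"z": 0,"roll": 0,"fingers": 0.6},{"x": 0.02,"y": 0,"z": 0,"roll": 0,"fingers": 0.6},{"x": 0.02,"y": 0,"z": 0,"roll": 0,"fingers": 0.6},{"x": 0.02,"y": 0,"z": 0,"roll": 0,"fingers": 0.6}]}}

```text
clock: 28.18
eef_pos: [0.514, 0.2945, 0.1127]
tool_rot: [-0.018, 0.722, -0.0, 0.691]
ft_force: [-0.5, 0.3, -1.3]
grip_width: 0.0509
```

```bash
python3 - <<'E'
from plate import *
status();lean()
E
```

```text
t 28.1833 p [0.514  0.2945 0.1127] q [ 5.210e-01  5.330e-01  1.240e-01  1.213e+00 -1.000e-03  4.950e-01] F [-0.49  0.3  -1.31] w 0.0509
jaw yaw 1.597 tool z [ 0.9987  0.025  -0.0444] tool x [-0.0438 -0.0264 -0.9987]
lean rad -0.0511 tan -0.0011  radius 0.5924 tau [  0.  -50.3  24.4   1.3  -0.    0. ] vel [-0.    0.17 -0.45 -0.6   0.   -0.  ]
```

Request:
{"fn": "arm_command", "kwargs": {"motion": [{"x": 0.018,"y": 0.001,"z": 0.001,"roll": 0,"fingers": 0.6},{"x": 0.02,"y": 0.001,"z": 0.001,"roll": 0,"fingers": 0.6},{"x": 0.02,"y": 0,"z": 0.001,"roll": 0,"fingers": 0.6},{"x": 0.012,"y": 0,"z": 0.001,"roll": 0,"fingers": 0.6}]}}

```text
clock: 28.52
eef_pos: [0.5081, 0.2909, 0.0307]
tool_rot: [-0.021, 0.727, -0.003, 0.686]
ft_force: [0.2, 1.0, 0.0]
grip_width: 0.0514
```

```bash
python3 - <<'E'
from plate import *
camera('side')
status();lean(); print(plan([.5147,.295,.0205]))
E
```

```text
t 28.5667 p [0.5064 0.2898 0.0282] q [ 5.200e-01  6.120e-01  1.800e-02  1.047e+00 -1.000e-03  4.950e-01] F [-0.28  0.45 -1.66] w 0.0511
jaw yaw 1.5974 tool z [ 0.9978  0.0244 -0.0616] tool x [-0.0607 -0.0361 -0.9975]
lean rad -0.0706 tan -0.0012  radius 0.5835 tau [  0.1 -58.2  26.2   0.2   0.   -0. ] vel [ 0.   -0.02  0.02  0.09  0.    0.  ]
[0.00694611 0.00519035 0.00884992]
```

Request:
{"fn": "arm_command", "kwargs": {"motion": [{"x": 0.003,"y": 0.004,"z": 0.007,"roll": 0,"fingers": 0.6},{"x": 0.002,"y": 0.002,"z": 0.003,"roll": 0,"fingers": 0.4},{"x": 0,"y": 0,"z": 0,"roll": 0,"fingers": 0},{"x": 0,"y": 0,"z": 0,"roll": 0,"fingers": 0}]}}

```text
clock: 28.9
eef_pos: [0.5145, 0.2952, 0.0194]
tool_rot: [-0.023, 0.73, -0.005, 0.683]
ft_force: [-0.7, 1.1, -1.4]
grip_width: 0.0233
```

```bash
python3 - <<'E'
from plate import *
status();lean(); print(plan([.5147,.295,.0205]))
E
```

```text
t 28.9 p [0.5145 0.2952 0.0194] q [ 5.210e-01  6.430e-01  4.900e-02  1.054e+00 -1.000e-03  4.960e-01] F [-0.65  1.11 -1.37] w 0.0233
jaw yaw 1.5976 tool z [ 0.9974  0.0242 -0.0677] tool x [-0.0667 -0.0392 -0.997 ]
lean rad -0.0774 tan -0.0008  radius 0.5931 tau [ -0.1 -50.2  20.9   0.4  -0.1   0. ] vel [ 0.    0.01  0.02 -0.01  0.    0.  ]
[-0.0011395  -0.00022789  0.0001493 ]
```

Request:
{"fn": "arm_command", "kwargs": {"motion": [{"x": 0.003,"y": 0,"z": -0.004,"roll": 0,"fingers": 0},{"x": 0.002,"y": 0,"z": -0.006,"roll": 0,"fingers": 0}]}}

```text
clock: 29.07
eef_pos: [0.5121, 0.2958, 0.0199]
tool_rot: [-0.021, 0.725, -0.005, 0.689]
ft_force: [0.9, 0.6, -0.4]
grip_width: 0.0224
```

```bash
python3 - <<'E'
from plate import *
status();lean(); print(plan([.5147,.295,.0205]))
E
```

```text
t 29.0667 p [0.5121 0.2958 0.0199] q [ 0.527  0.628  0.024  1.029 -0.006  0.504] F [ 0.89  0.56 -0.44] w 0.0224
jaw yaw 1.5946 tool z [ 0.9984  0.022  -0.0516] tool x [-0.0507 -0.0364 -0.998 ]
lean rad -0.0622 tan -0.0060  radius 0.5914 tau [  0.6 -49.1  20.1   1.3   0.1  -0.1] vel [ 0.05 -0.11 -0.2  -0.14  0.    0.06]
[-0.00071442 -0.00084193  0.00256696]
```

Request:
{"fn": "arm_command", "kwargs": {"motion": [{"x": 0.002,"y": -0.003,"z": -0.006,"roll": 0,"fingers": 0},{"x": 0.002,"y": -0.003,"z": -0.006,"roll": 0,"fingers": 0},{"x": 0.002,"y": -0.003,"z": -0.006,"roll": 0,"fingers": 0}]}}

```text
clock: 29.32
eef_pos: [0.4996, 0.2896, 0.0199]
tool_rot: [-0.017, 0.72, -0.002, 0.694]
ft_force: [5.0, 1.6, 6.7]
grip_width: 0.0232
```

```bash
python3 - <<'E'
from plate import *
status();lean(); print(plan([.5147,.295,.0205]))
E
```

```text
t 29.3167 p [0.4996 0.2896 0.0199] q [ 0.528  0.593 -0.041  0.982 -0.005  0.506] F [5.   1.62 6.72] w 0.0232
jaw yaw 1.5932 tool z [ 0.9991  0.0215 -0.0369] tool x [-0.0363 -0.0271 -0.999 ]
lean rad -0.0450 tan -0.0051  radius 0.5774 tau [  0.8 -43.4  16.2   2.5   0.1  -0.1] vel [ 0.01 -0.15 -0.26 -0.2  -0.    0.01]
[-0.00131701  0.00500777  0.01522624]
```

Request:
{"fn": "arm_command", "kwargs": {"motion": [{"x": 0.004,"y": 0,"z": -0.005,"roll": 0,"fingers": 0},{"x": 0.004,"y": 0,"z": -0.005,"roll": 0,"fingers": 0},{"x": 0.004,"y": 0,"z": -0.005,"roll": 0,"fingers": 0}]}}

```text
clock: 29.57
eef_pos: [0.4985, 0.2897, 0.0204]
tool_rot: [-0.014, 0.708, -0.001, 0.706]
ft_force: [6.7, -6.2, 18.4]
grip_width: 0.023
```

```bash
python3 - <<'E'
from plate import *
status();lean(); print(plan([.5147,.295,.0205]))
E
```

```text
t 29.5667 p [0.4985 0.2897 0.0204] q [ 0.536  0.568 -0.084  0.931 -0.018  0.518] F [ 6.67 -6.17 18.42] w 0.023
jaw yaw 1.5889 tool z [ 0.9998  0.0181 -0.0018] tool x [-0.0014 -0.0216 -0.9998]
lean rad -0.0122 tan -0.0179  radius 0.5765 tau [  4.3 -36.7  14.    0.9   1.7   0.1] vel [ 0.03 -0.1  -0.16 -0.2  -0.05  0.04]
[-0.00026782  0.00495927  0.01634153]
```

Request:
{"fn": "arm_command", "kwargs": {"motion": [{"x": 0.003,"y": -0.005,"z": -0.001,"roll": 0,"fingers": 0},{"x": 0.003,"y": -0.005,"z": -0.001,"roll": 0,"fingers": 0}]}}

```text
clock: 29.73
eef_pos: [0.4989, 0.2855, 0.0208]
tool_rot: [-0.009, 0.705, 0.005, 0.709]
ft_force: [-0.6, 8.3, 11.3]
grip_width: 0.0228
```

```bash
python3 - <<'E'
from plate import *
status();lean(); print(plan([.5147,.295,.0205]))
E
```

```text
t 29.7333 p [0.4989 0.2855 0.0208] q [ 0.524  0.555 -0.107  0.906 -0.009  0.505] F [-0.6   8.35 11.26] w 0.0228
jaw yaw 1.5901 tool z [0.9998 0.0194 0.0066] tool x [ 0.0067 -0.006  -1.    ]
lean rad 0.0028 tan -0.0085  radius 0.5749 tau [ -3.8 -40.6  15.5   1.4  -2.6  -0.3] vel [-0.06 -0.08 -0.13 -0.15  0.07 -0.07]
[0.00034085 0.00915376 0.01594795]
```

Request:
{"fn": "arm_command", "kwargs": {"motion": [{"x": 0,"y": 0,"z": 0,"roll": 0,"fingers": 0.5},{"x": 0,"y": 0,"z": 0,"roll": 0,"fingers": 0.5},{"x": 0,"y": 0,"z": 0,"roll": 0,"fingers": 0.5}]}}

```text
clock: 29.98
eef_pos: [0.4958, 0.2844, 0.0216]
tool_rot: [-0.009, 0.706, 0.005, 0.709]
ft_force: [0.8, 0.3, -0.2]
grip_width: 0.0427
```

```bash
cat > meas.py <<'E'
from cov import *
np.set_printoptions(precision=4,suppress=True)
E
python3 - <<'E'
from meas import *
status();lean(); w=snap('wrist','w30'); s=snap('side','s30'); c=snap('scene','sc30')
cv2.imwrite('pics/m30.png',np.hstack([cv2.resize(c['frame'][200:300,270:370,::-1],(400,400),interpolation=cv2.INTER_CUBIC),cv2.resize(s['frame'][205:305,275:375,::-1],(400,400),interpolation=cv2.INTER_CUBIC)]))
E
```

```text
t 29.9833 p [0.4958 0.2844 0.0216] q [ 0.525  0.55  -0.113  0.907 -0.008  0.505] F [ 0.75  0.32 -0.16] w 0.0427
jaw yaw 1.5911 tool z [0.9998 0.0203 0.0042] tool x [ 0.0043 -0.0063 -1.    ]
lean rad 0.0006 tan -0.0076  radius 0.5716 tau [ -0.  -47.3  21.   -0.1  -0.   -0. ] vel [ 0.   -0.01 -0.02  0.    0.   -0.  ]
```

View pics/m30.png

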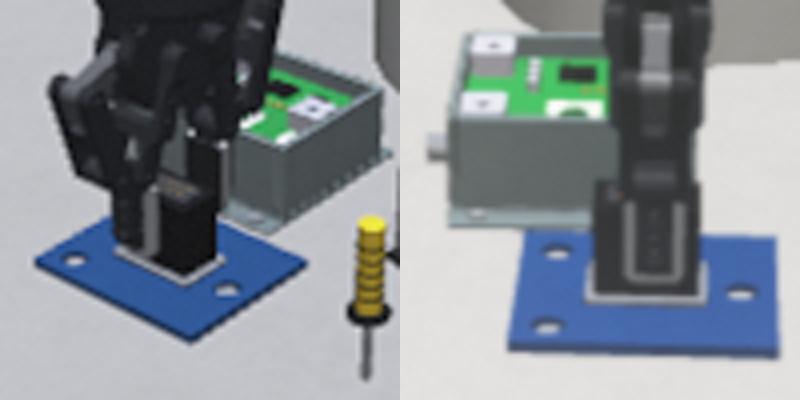

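View pics/w30.png

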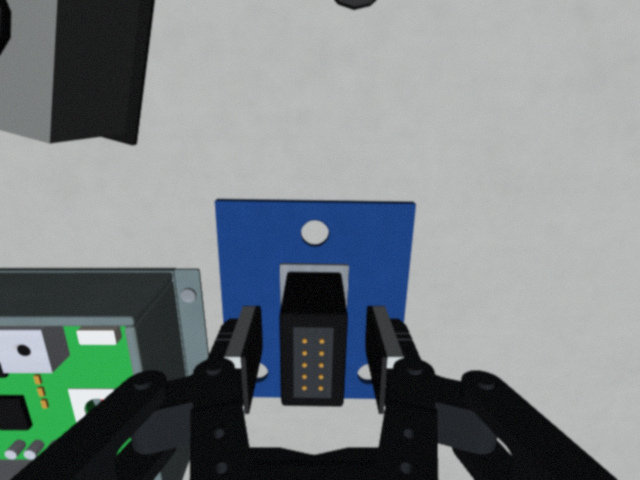

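```bash
python3 - <<'E'
from meas import *
s=load('s30'); a=load('sc30'); w=load('w30')
S={}
for n,q in (('h1',(311.4,286.2)),('h2',(314.1,267.7)),('h3',(359.9,277.7))): print('side',n,onz(s,q,.004)[:2])
for r in cover_pose(s,roi=(295,255,375,305)): print(' side mask',r[1:],onz(s,r[1:],.004)[:2])
for n,q in (('h1',(288.4,264.6)),('h3',(326.6,272.1))): print('scene',n,onz(a,q,.004)[:2])
for r in cover_pose(a,roi=(270,245,350,300)): print(' scene mask',r[1:],onz(a,r[1:],.004)[:2])
for r in cover_pose(w,roi=(200,180,430,400)): print(' wrist mask',r[1:],onz(w,r[1:],.004)[:2])
E
```

```text
side h1 [0.5359 0.3151]
side h2 [0.536  0.2594]
side h3 [0.4642 0.2863]
 side mask (311.37810945273634, 286.39303482587064) [0.5359 0.3157]
 side mask (359.9677419354839, 277.9247311827957) [0.4641 0.287 ]
scene h1 [0.534  0.3128]
scene h3 [0.4619 0.2848]
 wrist mask (314.4555921052632, 232.00328947368422) [0.4626 0.2848]
```

Request:
{"fn": "arm_command", "kwargs": {"motion": [{"x": 0.001,"y": 0,"z": 0,"roll": 0,"fingers": 0},{"x": 0,"y": 0,"z": 0,"roll": 0,"fingers": 0},{"x": 0,"y": 0,"z": 0,"roll": 0,"fingers": 0}]}}

```text
clock: 30.38
eef_pos: [0.4957, 0.2843, 0.0194]
tool_rot: [-0.01, 0.706, 0.005, 0.708]
ft_force: [0.5, -0.4, 2.9]
grip_width: 0.0226
```

```bash
python3 - <<'E'
from meas import *
camera('side')
s=snap('side','s31');a=snap('scene','sc31'); status();lean()
for r in cover_pose(s,roi=(295,255,375,305)): print(' side mask',r[1:],onz(s,r[1:],.004)[:2])
p,R,o=pose(); np.savez('grasp.npz',p=p,R=R)
cv2.imwrite('pics/m31.png',np.hstack([cv2.resize(a['frame'][200:300,270:370,::-1],(400,400),interpolation=cv2.INTER_CUBIC),cv2.resize(s['frame'][205:305,275:375,::-1],(400,400),interpolation=cv2.INTER_CUBIC)]))
E
```

```text
t 30.5333 p [0.4957 0.2843 0.0194] q [ 0.525  0.554 -0.113  0.905 -0.008  0.505] F [-0.04 -0.47  0.92] w 0.0229
jaw yaw 1.591 tool z [0.9998 0.0202 0.0028] tool x [ 0.003  -0.0073 -1.    ]
lean rad -0.0011 tan -0.0078  radius 0.5715 tau [  0.2 -46.4  20.3   0.1  -0.1   0. ] vel [ 0. -0. -0. -0.  0. -0.]
 side mask (311.14427860696514, 286.4228855721393) [0.5362 0.3158]
 side mask (359.71794871794873, 277.71794871794873) [0.4645 0.2864]
```

View pics/m31.png

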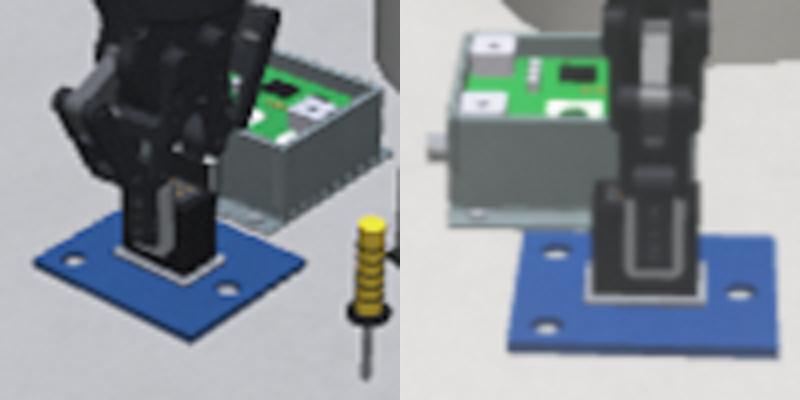

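```bash
python3 - <<'E'
from h import *
I=cv2.imread('pics/w9.png'); J=cv2.imread('pics/w13.png')
cv2.imwrite('pics/v9.png',np.hstack([cv2.resize(I[160:360,200:400],(400,400),interpolation=cv2.INTER_CUBIC),cv2.resize(J[160:360,200:400],(400,400),interpolation=cv2.INTER_CUBIC)]))
E
```

```text
(no output)
```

View pics/v9.png

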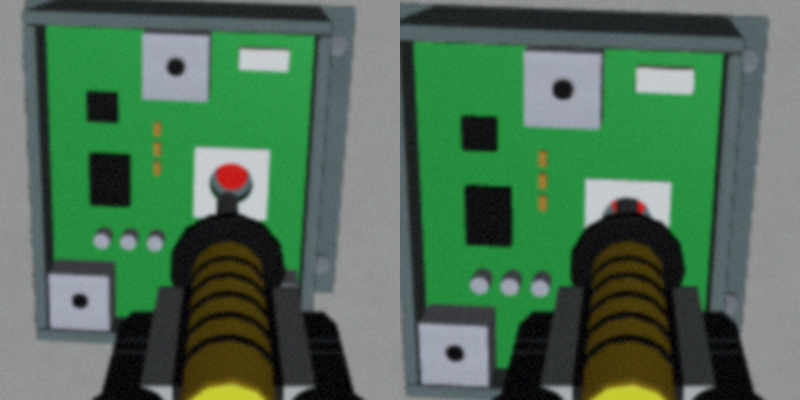

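View pics/w7.png

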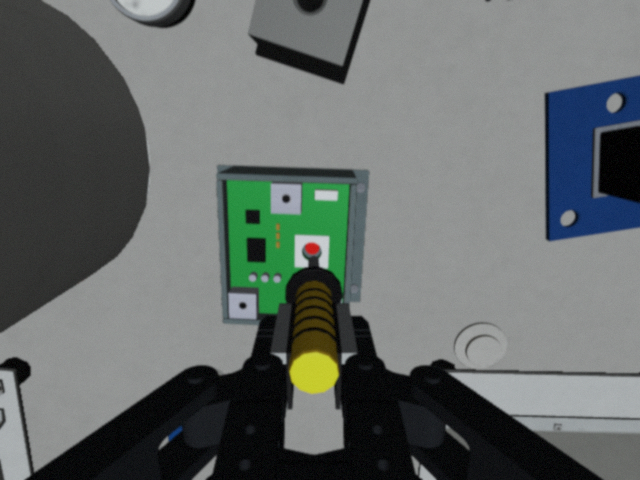

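```bash
python3 - <<'E'
from h import *
np.set_printoptions(precision=4,suppress=True)
my=.027; c,s=np.cos(my),np.sin(my)
off=lambda x,y:np.array([c*x-s*y,s*x+c*y])
for f,t3,t2 in (('w9',(287.8,193.3),(239.8,310.3)),('w13',(281.2,204.5),(227.2,336.2)),('w7',(286,198.5),(242,305))):
    w=load(f); a=onz(w,t3,.045)[:2]; b=onz(w,t2,.045)[:2]; d=b-a
    print(f,a,b,'len',np.linalg.norm(d),'yaw',np.arctan2(d[1],d[0])-np.arctan2(-28,72),'centres',a-off(-.036,0),b-off(.036,-.028))
E
```

```text
w9 [0.4971 0.1808] [0.5695 0.1545] len 0.07709870882270549 yaw 0.022596941863568754 centres [0.5331 0.1818] [0.5328 0.1815]
w13 [0.4969 0.1807] [0.5691 0.1544] len 0.07689389309313291 yaw 0.022351040472362527 centres [0.5329 0.1816] [0.5324 0.1814]
w7 [0.4966 0.1808] [0.5688 0.1541] len 0.07700419333484204 yaw 0.01687063481532236 centres [0.5326 0.1817] [0.5321 0.1811]
```

```bash
sed -i 's/^cc=.*/cc=np.array([.4986,.2846,0]); cy=.0202/; s/^MC=.*/MC=np.array([.5325,.1808,0]); MY=.024/' plate.py; python3 -c "
from plate import *
pst()"
```

```text
cover c [ 0.4986  0.2846 -0.    ] yaw 0.0202 tilt n [-0. -0.]
 hole 1 minus thread [-0.0338  0.1037 -0.045 ]
 hole 2 minus thread [-0.034   0.1037 -0.045 ]
 hole 3 minus thread [-0.0339  0.1039 -0.045 ]
 move tool [-0.0591 -0.1049  0.032 ] roll -0.0038
```

Request:
{"fn": "arm_command", "kwargs": {"motion": [{"x": -0.015,"y": 0,"z": 0,"roll": 0,"fingers": 0},{"x": -0.025,"y": 0,"z": 0,"roll": 0,"fingers": 0},{"x": -0.025,"y": 0,"z": 0,"roll": 0,"fingers": 0},{"x": -0.015,"y": -0.01,"z": 0.003,"roll": 0,"fingers": 0},{"x": 0,"y": -0.02,"z": 0.006,"roll": 0,"fingers": 0},{"x": 0,"y": -0.02,"z": 0.007,"roll": -0.004,"fingers": 0},{"x": 0,"y": -0.02,"z": 0.007,"roll": 0,"fingers": 0},{"x": 0,"y": -0.016,"z": 0.006,"roll": 0,"fingers": 0}]}}

```text
clock: 31.2
eef_pos: [0.52, 0.1978, 0.0956]
tool_rot: [-0.017, 0.712, 0.007, 0.702]
ft_force: [-0.2, 0.8, -3.5]
grip_width: 0.0225
```

```bash
python3 - <<'E'
from plate import *
status();lean();pst(); camera('side'); pst()
E
```

```text
t 31.2 p [0.52   0.1978 0.0956] q [ 0.368  0.457 -0.05   1.082 -0.009  0.335] F [-0.21  0.8  -3.53] w 0.0225
jaw yaw 1.6044 tool z [ 0.9993  0.0334 -0.0142] tool x [-0.0137 -0.0151 -0.9998]
lean rad -0.0182 tan -0.0092  radius 0.5564 tau [  1.5 -46.9  23.7   0.2  -0.1   0.3] vel [-0.37  0.01 -0.   -0.    0.   -0.38]
cover c [0.5226 0.198  0.0762] yaw 0.0334 tilt n [0.0168 0.0079]
 hole 1 minus thread [-0.0102  0.0175  0.0303]
 hole 2 minus thread [-0.0097  0.0175  0.0307]
 hole 3 minus thread [-0.0099  0.0169  0.0318]
 move tool [ 0.0163 -0.0173  0.0096] roll 0.0094
cover c [0.5237 0.1949 0.076 ] yaw 0.0301 tilt n [0.016  0.0106]
 hole 1 minus thread [-0.009   0.0143  0.0301]
 hole 2 minus thread [-0.0086  0.0143  0.0307]
 hole 3 minus thread [-0.0088  0.0139  0.0316]
 move tool [ 0.0161 -0.0141  0.0086] roll 0.0061
```

Request:
{"fn": "arm_command", "kwargs": {"motion": [{"x": 0.004,"y": -0.008,"z": 0.006,"roll": 0.004,"fingers": 0},{"x": 0.004,"y": -0.004,"z": 0.004,"roll": 0,"fingers": 0}]}}

```text
clock: 31.42
eef_pos: [0.5312, 0.1813, 0.0865]
tool_rot: [-0.015, 0.712, 0.002, 0.702]
ft_force: [0.4, -0.4, -3.3]
grip_width: 0.0229
```

```bash
python3 - <<'E'
from plate import *
camera('side');camera('side'); status();lean();pst(); snap('scene','sc33'); snap('side','s33'); pst()
E
```

```text
t 31.5167 p [0.5305 0.1818 0.0857] q [ 0.336  0.477 -0.046  1.07  -0.011  0.312] F [-0.26  0.59 -3.09] w 0.0228
jaw yaw 1.5958 tool z [ 0.9995  0.0246 -0.0172] tool x [-0.0168 -0.0179 -0.9997]
lean rad -0.0217 tan -0.0114  radius 0.5608 tau [ -0.6 -47.3  23.8  -0.   -0.2  -0.1] vel [ 0.02 -0.01  0.    0.01  0.01  0.01]
cover c [0.533  0.1819 0.0662] yaw 0.0246 tilt n [0.0197 0.0106]
 hole 1 minus thread [0.0005 0.0011 0.0202]
 hole 2 minus thread [0.0005 0.0011 0.0208]
 hole 3 minus thread [0.0005 0.0011 0.0219]
 move tool [ 0.0062 -0.001  -0.0004] roll 0.0006
cover c [0.5329 0.1831 0.067 ] yaw 0.0261 tilt n [0.0189 0.0099]
 hole 1 minus thread [0.0003 0.0024 0.0211]
 hole 2 minus thread [0.0004 0.0024 0.0216]
 hole 3 minus thread [0.0004 0.0022 0.0227]
 move tool [ 0.0071 -0.0021 -0.0003] roll 0.0021
```

View pics/s33.png

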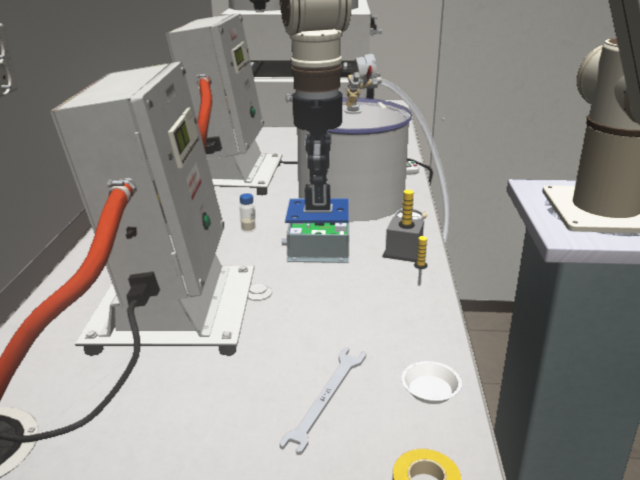

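```bash
python3 - <<'E'
from h import *
s=load('s33');a=load('sc33')
cv2.imwrite('pics/m33.png',np.hstack([cv2.resize(a['frame'][170:270,285:385,::-1],(400,400),interpolation=cv2.INTER_CUBIC),cv2.resize(s['frame'][175:275,270:370,::-1],(400,400),interpolation=cv2.INTER_CUBIC)]))
E
```

```text
(no output)
```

View pics/m33.png

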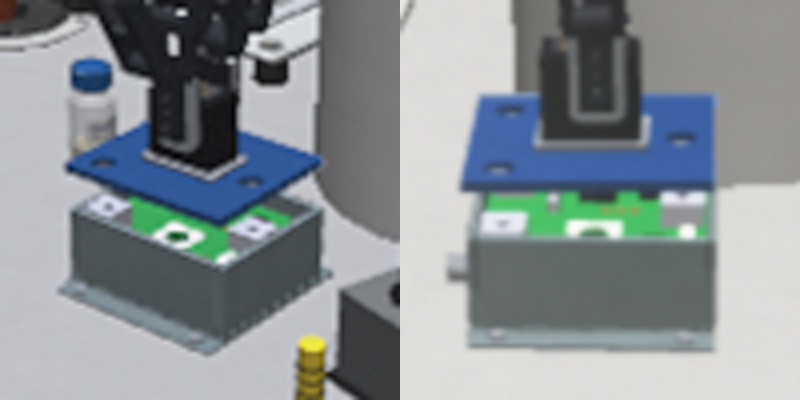

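```bash
python3 - <<'E'
from plate import *
np.set_printoptions(precision=2,suppress=True)
s=load('s33');a=load('sc33'); p,R,o=pose(); C=p+R@cct; RC=R@Rct
h=np.array([[.05,.042,.005],[-.05,.042,.005],[.05,-.042,.005],[-.05,-.042,.005],[.05,.042,0],[-.05,.042,0],[.036,.028,.005],[-.036,0,.005]])
P=(C+h@RC.T)
print('side cover tl:', (proj(s,P)-[270,175])*4+[400,0]); print('scene cover', (proj(a,P)-[285,170])*4)
Rm=Rn.from_euler('z',MY).as_matrix(); m=MC+np.array([[.05,.042,.045],[-.05,.042,.045],[-.05,-.042,.045],[.036,.028,.045],[-.036,0,.045]])@Rm.T
print('side mod',(proj(s,m)-[270,175])*4+[400,0]); print('scene mod',(proj(a,m)-[285,170])*4)
E
```

```text
side cover tl: [[464.31 178.1 ]
 [719.5  176.59]
 [481.74  92.48]
 [718.52  90.75]
 [464.95 189.58]
 [719.54 188.13]
 [502.55 162.7 ]
 [684.48 132.29]]
scene cover [[ 61.62 163.17]
 [218.58 218.64]
 [167.36 107.52]
 [321.69 156.83]
 [ 62.06 172.1 ]
 [218.66 227.97]
 [100.9  160.72]
 [248.71 179.19]]
side mod [[467.84 234.07]
 [719.47 237.39]
 [718.93 150.05]
 [505.61 219.14]
 [685.17 191.67]]
scene mod [[ 66.62 207.04]
 [221.36 267.96]
 [323.13 205.84]
 [105.39 205.31]
 [251.15 227.58]]
```

Request:
{"fn": "arm_command", "kwargs": {"motion": [{"x": 0.006,"y": -0.002,"z": 0.001,"roll": 0.002,"fingers": 0}]}}

```text
clock: 31.7
eef_pos: [0.532, 0.1821, 0.0814]
tool_rot: [-0.015, 0.712, 0.003, 0.702]
ft_force: [0.0, -0.6, -2.2]
grip_width: 0.0232
```

```bash
python3 - <<'E'
from plate import *
for i in range(3): camera('side')
status();lean();pst()
E
```

```text
t 31.85 p [0.5306 0.1811 0.0798] q [ 0.335  0.483 -0.053  1.057 -0.011  0.31 ] F [-0.09  0.99 -2.65] w 0.0231
jaw yaw 1.596 tool z [ 0.9995  0.0249 -0.0178] tool x [-0.0174 -0.0176 -0.9997]
lean rad -0.0222 tan -0.0109  radius 0.5607 tau [ -0.1 -47.1  23.3   0.1  -0.1  -0. ] vel [-0.   -0.01  0.01  0.    0.    0.  ]
cover c [0.5331 0.1812 0.0603] yaw 0.0249 tilt n [0.0203 0.0103]
 hole 1 minus thread [0.0005 0.0005 0.0143]
 hole 2 minus thread [0.0006 0.0005 0.0148]
 hole 3 minus thread [0.0006 0.0004 0.016 ]
 move tool [ 0.0003 -0.0004 -0.0006] roll 0.0009
```

```bash
python3 - <<'E'
from plate import *
np.set_printoptions(precision=2,suppress=True)
s=snap('side','s34');a=snap('scene','sc34'); p,R,o=pose(); C=p+R@cct; RC=R@Rct
P=C+np.array([[.036,.028,.005],[-.036,0,.005],[.05,.042,0],[-.05,.042,0]])@RC.T
print((proj(s,P)-[270,175])*4+[400,0],(proj(a,P)-[285,170])*4); pst(); lean()
cv2.imwrite('pics/m34.png',np.hstack([cv2.resize(a['frame'][170:270,285:385,::-1],(400,400),interpolation=cv2.INTER_CUBIC),cv2.resize(s['frame'][175:275,270:370,::-1],(400,400),interpolation=cv2.INTER_CUBIC)]))
E
```

```text
[[501.45 174.73]
 [682.71 144.24]
 [463.97 201.6 ]
 [717.41 200.29]] [[102.34 169.97]
 [249.46 188.62]
 [ 63.67 181.27]
 [219.45 237.48]]
cover c [0.53 0.18 0.06] yaw 0.0248 tilt n [0.02 0.01]
 hole 1 minus thread [0.   0.   0.01]
 hole 2 minus thread [0.   0.   0.02]
 hole 3 minus thread [0.   0.   0.02]
 move tool [ 0. -0. -0.] roll 0.0008
lean rad -0.0209 tan -0.0110  radius 0.5612 tau [ -0.  -46.9  23.1   0.2  -0.    0. ] vel [-0. -0.  0. -0.  0. -0.]
```

View pics/m34.png

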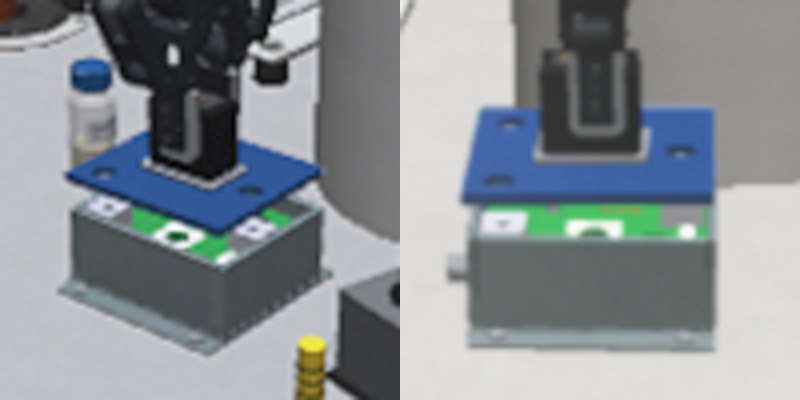

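View pics/sc34.png

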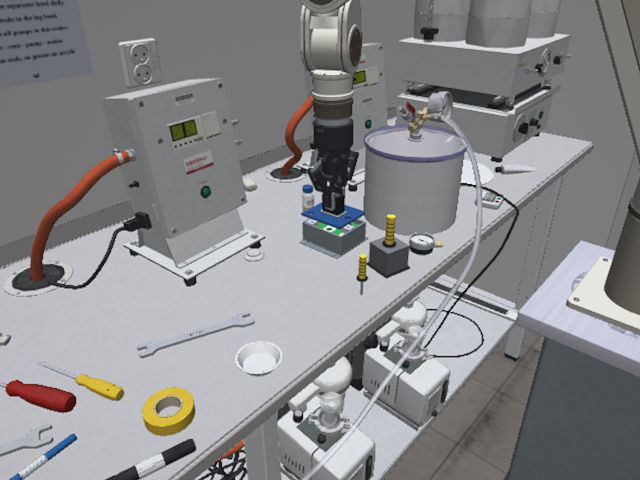

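The plate hangs clear of the module. In the side crop, hole 1 is at (498,180) and hole 3 at (681,150), both within about 1 mm of where they should be relative to the threads. The stylus stands upright in its stand. I'm handing in.

```bash
python3 -c "
from h import *
print(job_done()); status()"
```

```text
the job is handed in; nothing more can be done
None
the job is handed in; nothing more can be done
```

I handed the job in at about 32 s, with the arm still holding the plate over the module.

**Stylus and button:** I took the larger stylus from its stand and pressed the red button with the tip at about 20 mm above the bench. The force held steady at about 6.5 N for roughly 0.3 s, above the 4.5 N needed for full travel, after a brief 29 N peak. The stylus went back upright, and the last picture shows it still standing in its stand.

**Cover plate:** The last checks on the held plate showed:

| Check | Result |
|---|---|
| Gap above the module | 14.3 to 16.0 mm |
| Hole-to-thread offset | about 0.6 mm by the arm's own position; the side and scene cameras agree to about 1 mm |
| Yaw error | about 0.001 rad |
| Tilt | about 1.3°, not perfectly level |

- **Tilt drift and second grip:** The tool's tilt crept with each move and could not be commanded directly. I set the plate down once on free bench beside the module and straightened the tool by pressing against the bench. Then I gripped it again for the final lift.
- **Extra contact forces:** Setting the plate down pressed it on the bench at about 50 N through the held plate, over the 40 N figure that applies to the arm and gripper body. While first closing on the stylus, the fingers also pressed with about 27 N before I backed off.
- **Camera disagreement:** The cameras differed by up to about 3 mm on the module's y position. I weighted the nearest wrist views and the arm's own position, then confirmed with the relative pixel check.
- **Other objects:** I never went to the vial, dial gauge or flange. The pictures show no change in them.

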